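# Tighten the specimen clamp with the click wrench

## Task

Take the red-handled click wrench from its black mat, fit its square socket fully down over the square clamp screw on the granite stage, and tighten the screw clockwise (seen from above) until the wrench breaks over with a click; stop at once, because pulling on past the click overtightens the screw. Then lift the wrench off and lay it back on its mat, let go, and leave everything else as it stands.

Things in the scene. Friction and masses are not known exactly. Their poses are not given: they have to be found in the camera images.
- wrench: Head of the click wrench (loose, about 0.27 kg in all, centre of mass some 65 mm down the handle): a steel block 44 x 44 mm, 24 mm tall, with a square through-hole 22 x 22 mm, sides along its x and y. Origin: centre of its underside, on the hole's axis; z up. The handle points along its -x. It lies flat on its mat at the start.
- wrench_handle: Handle of the wrench; same origin as the head, and turns about that upright axis. Along its own -x: dark neck 12 mm wide from 19 to 69 mm, then a red grip 18 mm wide, 18 mm tall, from 65 to 175 mm, its centre line 25 mm above the underside. A foot at 162 to 174 mm reaches down to the underside's level, so the wrench stands level. At rest it is straight with the head.
- grip (a point): Point in the red grip's middle, 95 mm from the hole's axis, 25 mm above the underside; axes as the handle. At about 1.0 N m clockwise (10 N sideways here) the wrench clicks: the handle swings up to 0.10 rad clockwise ahead of the head and the resistance falls to about 0.25 N m; then a stop is met and pulling on loads the screw again. Let go, it springs straight.
- mat: Black rubber mat on which the wrench lies, 260 x 120 mm, 4 mm thick, long side along its x. Origin: centre of its underside. It is on the left or on the right of the stage.
- stage: Dark granite stage, 360 (x) x 300 (y) mm, 30 mm thick, fixed; origin: centre of its underside. The clamp screw stands 20 mm ahead of its centre (+x). The blue specimen board, its clamp bar and its stop (up to 12 mm tall) are on it from x = +66 mm on; the side x < 0 is free for the handle to sweep over.
- screw_top (a point): Centre of the top of the clamp screw, 19 mm above the stage; z up. The screw is a square post 20 x 20 mm, sides along this point's x and y, 14 mm tall, with a round cone 5 mm tall on top (19.6 to 12 mm across) that leads the socket on. Fully fitted, the wrench stands with its underside on the stage; the socket has about 0.1 rad of play either way.
- collar_mark (a point): Red mark on the brass collar round the screw, at the stage's surface, 15 mm from the screw's axis; its x points to the axis. Clockwise from above tightens: screw and collar first run down together easily (about 0.1 N m) over 0.2 to 0.55 rad, unseen beforehand; then the collar stands still and only the screw turns, stiffly.
- screw_mark (a point): Red mark on the screw's dark flange, 15 mm from the axis, level with collar_mark before tightening. Once snug the screw gives from 0.6 N m on and has turned about 0.13 rad at the click; it stays where it is left. Its shift along collar_mark's y (clockwise is positive) is about 2 mm when right; under 1.2 mm is loose, over 2.7 mm overtightened.
- tray: Grey open tray, 220 x 120 x 22 mm, with gauges, on the other side of the stage from the mat; fixed. Origin: centre of its underside.
- ring_gauge: Steel ring gauge in the tray, 44 mm across, 16 mm tall. Bystander.
- gauge_block: Steel gauge block in the tray, 35 x 30 x 9 mm. Bystander.
- brass_standard: Brass cylinder in the tray, 28 mm across, 30 mm tall. Bystander.
- glass_scale: Green glass scale lying on the stage beside the clamp bar, 30 x 50 x 6 mm. Bystander.
- plug_gauge: Yellow plug gauge standing on the stage on the other side, 20 mm across, 32 mm tall. Bystander.
Things that resemble listed ones, but are neither listed nor needed, are in the scene too. What is meant by the wrench is not blue, and is the larger of those in its own colour.

How it is judged:
On the way, in this order (a step that is already met when the one before it is completed fails the run):
1. the wrench's socket is fully down over the screw (horizontal distance between wrench and screw_top below 0.004 m and z of wrench in the frame of stage below 0.035 m and angle between wrench's own z axis and vertical below 0.1 rad), for 0.2 s.
2. the wrench breaks over (clicks) on the screw (angle between the x axis of wrench_handle and the x axis of wrench, either way round above 0.03 rad and horizontal distance between wrench and screw_top below 0.005 m and z of wrench in the frame of stage below 0.04 m and y of screw_mark in the frame of collar_mark above 0.0012 m), for 0.02 s.
At the end, for the whole second after the job is handed in: The screw is tightened to the click: its mark stands 1.2 to 2.7 mm past the collar's mark. The wrench lies the right way up (within 0.15 rad) at rest on its mat, the head's centre no farther than 10 mm beyond the mat's edges, its underside less than 12 mm above the mat's underside, and is let go (y of screw_mark in the frame of collar_mark between 0.0012 and 0.0027 m and x of wrench in the frame of mat between -0.14 and 0.14 m and y of wrench in the frame of mat between -0.07 and 0.07 m and z of wrench in the frame of mat below 0.012 m and angle between wrench's own z axis and vertical below 0.15 rad and linear speed of wrench below 0.02 m/s); the robot touches nothing.
It fails at once if the screw is overtightened: its mark goes more than 2.7 mm past the collar's mark (y of screw_mark in the frame of collar_mark above 0.0027 m).
It fails at once if a bystander is disturbed (moved more than 30 mm) (distance of any of ring_gauge, gauge_block, brass_standard, glass_scale, plug_gauge from where it was at the start of the episode above 0.03 m).
It also fails if it takes over 67 s, if anything falls off the work surface, if the arm or the gripper's body presses on something with over 40 N, if the wrist force passes 120 N, or if a joint passes its speed limit or range.

## Robot

A 6-joint arm with a two-finger parallel gripper is mounted at the origin on the work surface. World frame = base frame: x ahead of the robot, y to its left, z up, the work surface at z = 0. Lengths are in m, angles in rad, forces in N, time in s.
With the tool pointing down it reaches from about 0.35 to 1 m from the base axis. Payload 7.1 kg.
Tool frame: the origin (TCP) lies midway between the tips of the shut fingers; the grasp point (between the pads) lies 19 mm behind it (env.tcp_to_grasp is the distance from the TCP to the grasp point, in m); z points along the fingers, x is the direction in which the jaws open and shut, and the axes are right-handed (so a half turn about z gives the same grasp; the last joint's range is limited). The gripper opens to 85 mm and grips with 20 to 120 N. Pads are 22 mm wide; open, the fingers measure 114 mm over their backs; the gripper's body (76 mm by 85 mm) begins 54 mm behind the grasp point. The pads swing forward as they close: fully open they stand 13 mm farther back than shut.
Start: joints at [1.324, 0.423, 1.63, -0, 1.089, -0.019], TCP at [0.141, 0.609, 0.231] pointing down, gripper open.
Joint ranges: [-3, 3], [-0.9, 2.11], [0.09, 2.58], [-1.31, 4.45], [0.11, 2.69], [-2.54, 2.54]. Speed limits (rad/s): [2.39, 2.39, 3.01, 3.14, 3.14, 3.14].

## Interface

Orientations are given as a unit quaternion [x, y, z, w].
In Python, from rig import env gives the robot as it stands.
- The arm moves only by the tool jog_arm, never from a script. Its argument "commands" is a list of rows, each a list of 4 numbers: the shift along the world's x, y, z in mm, then the turn about the world's z in rad. A call has 1 to 12 rows; each row is the pose to reach, as a shift and turn from the pose commanded when the call began; what a row does not reach only later rows make up. A row lasts 1/8 s, in which the tool goes at most 62.5 mm and 10.7 degrees, less where a joint would pass 70% of its speed; a pose out of reach is approached as far as the arm can. A call with a gripper value outside its range is refused whole. "gripper" is the finger opening in mm, from 0 to 85.4, set as the call begins (left out, the last holds). The fingers move at their own pace and stop on an object; "squeeze" is the grip in N (left out, the last holds). Time passes only in rows, so rows that repeat a pose let the fingers close. It gives the time, the measured TCP pose, the force and the opening at its end, in the units of the state.
- env.state(): the state, without advancing time (a new reading comes with each control period).
- env.capture(name): name is "scene" or "top" or "wrist"; returns (picture, depth): 384x512x3 uint8, red, green, blue; 384x512 float32, m along the optical axis (not along the pixel's ray), 0 where there is no reading.
- env.camera_info(name): a dict with "vertical_fov" (degrees; the focal length in pixels is half the picture's height over the tangent of half this angle, whatever the lens; pixels are square), "cx", "cy" (the principal point, pixels), "k1" (the pictures are not rectified: a ray, as slopes to the right and down, at radius r is drawn at 1 + k1 r^2 times it, then the intrinsics apply), "xyz" and "attitude" of the camera in the world. Camera axes: x right, y up, looking along -z (the intrinsics and any distortion apply to the point x, -y, -z); pixel columns grow to the right and rows downward; lengths in m; the calibration is good to about 2 mm. A picture is of the moment at which its call begins: read the wrist's pose just before it. camera_info takes no time and is no camera call; for the wrist camera it gives the pose at the moment of the call.
- env.hand_in(): hands the job in, once; it reports no verdict.
The state is a dict: "time": time; "joint_positions": joint angles; "joint_vel": joint speeds; "effort": joint torques, N m; "ee_pos": TCP position; "ee_rot": TCP orientation; "ft_force": force on the tool from outside, world axes, zero at the start; "ft_torque": the same for the moment, N m; "finger_gap": finger opening in m.
Only numpy, scipy, OpenCV 4.12 (cv2) and the standard library are available. Lean on these libraries where they do the work, as an engineer would, in place of code of your own. Each camera call takes 0.05 s, during which the arm holds its last target.

## Working session

There is one attempt and no reset: what is moved stays moved. The work goes in short steps, Python scripts to look and compute and a tool call to move; the robot and the scene stay as the last step left them, time stands still between calls to the robot, and variables do not carry over. Pictures are saved under pics/ and viewed, and the job is handed in when it is done.

Besides the shell and the picture viewer there is one more tool, called after "Emit:" as name([rows], argument=value, ...), one row to a line, values as JSON. jog_arm: Moves the arm, as the interface text tells. Its arguments: {"type":"object","properties":{"commands":{"type":"array"},"gripper":{"type":"number"},"squeeze":{"type":"number"}},"required":["commands"]}

```bash
ls; mkdir -p pics
cat > h.py <<'E'
import numpy as np, cv2, json
from rig import env
from scipy.spatial.transform import Rotation as R
def att(a):
    a=np.array(a,float)
    return a if a.shape==(3,3) else R.from_quat(a).as_matrix()
def und(ci,u,v,H=384):
    f=H/2/np.tan(np.radians(ci["vertical_fov"])/2)
    x=(u-ci["cx"])/f; y=(v-ci["cy"])/f
    rd=np.hypot(x,y); r=rd
    for _ in range(20): r=rd/(1+ci["k1"]*r*r)
    s=1/(1+ci["k1"]*r*r)
    return x*s,y*s
def ray(ci,u,v):
    x,y=und(ci,u,v); return att(ci["attitude"])@np.array([x,-y,-1.0])
def onz(ci,u,v,z):
    d=ray(ci,u,v); p=np.array(ci["xyz"]); return p+d*(z-p[2])/d[2]
def atd(ci,u,v,dep):
    return np.array(ci["xyz"])+ray(ci,u,v)*dep
def proj(ci,P):
    f=192/np.tan(np.radians(ci["vertical_fov"])/2)
    q=att(ci["attitude"]).T@(np.array(P,float)-np.array(ci["xyz"]))
    x,y=q[0]/-q[2],-q[1]/-q[2]; s=1+ci["k1"]*(x*x+y*y)
    return ci["cx"]+f*x*s, ci["cy"]+f*y*s
def snap(name,tag):
    ci=env.camera_info(name); im,d=env.capture(name)
    cv2.imwrite(f"pics/{tag}.png",im[...,::-1]); np.savez(f"pics/{tag}.npz",im=im,d=d,ci=json.dumps({k:(np.array(v).tolist()) for k,v in ci.items()}))
    return ci,im,d
def load(tag):
    z=np.load(f"pics/{tag}.npz"); return json.loads(str(z["ci"])),z["im"],z["d"]
def crop(tag,u0,v0,u1,v1,k,out):
    im=cv2.imread(f"pics/{tag}.png")[v0:v1,u0:u1]
    cv2.imwrite(f"pics/{out}.png",cv2.resize(im,None,fx=k,fy=k,interpolation=cv2.INTER_CUBIC))
E
python3 - <<'E'
from h import *
print(env.state()); 
for n in("top","scene","wrist"):
    ci,_,_=snap(n,n+"0"); print(n,ci)
E
```

```text
pics
{'time': 0.0, 'joint_positions': array([ 1.32401415e+00,  4.23842864e-01,  1.63072138e+00,  3.09617318e-06,
        1.08857268e+00, -1.89904245e-02]), 'joint_vel': array([-0.00176921, -0.00141631,  0.00182941,  0.00060155, -0.0001597 ,
       -0.00129535]), 'effort': array([-8.08419991e-04, -5.57391822e+01, -2.81730813e+01, -2.69745919e-05,
        7.44796096e-03,  2.84957389e-05]), 'ee_pos': array([0.14097404, 0.60832187, 0.23053209]), 'ee_rot': array([ 7.82888096e-01,  6.22162064e-01, -6.14342979e-04,  4.67740368e-04]), 'ft_force': array([0.13623987, 0.49617685, 0.89042466]), 'ft_torque': array([ 0.02733191, -0.0091105 ,  0.00577483]), 'finger_gap': 0.0857734141916719}
top {'vertical_fov': 56.3180578906323, 'cx': 254.6326157580522, 'cy': 193.42555173620582, 'k1': -0.07877229961482136, 'xyz': array([ 0.43305283, -0.0743488 ,  1.21485981]), 'attitude': array([ 0.05638668, -0.06072826, -0.69465323,  0.71455546])}
scene {'vertical_fov': 57.228573156453336, 'cx': 257.7576338136055, 'cy': 190.98898155773549, 'k1': -0.015062334201719603, 'xyz': array([1.2520287 , 0.04970335, 0.80374877]), 'attitude': array([0.22645952, 0.27631654, 0.72806343, 0.58505461])}
wrist {'vertical_fov': 67.6118189984515, 'cx': 253.3075846209159, 'cy': 191.59080602338335, 'k1': -0.07222448046178725, 'xyz': array([0.07236893, 0.62433121, 0.37401715]), 'attitude': array([-0.11042034, -0.08698101,  0.61658909,  0.7746351 ])}
```

View pics/top0.png

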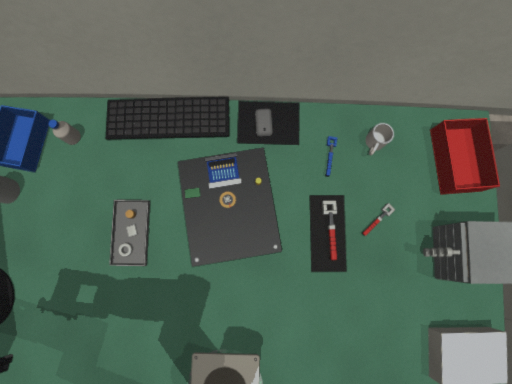

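View pics/scene0.png

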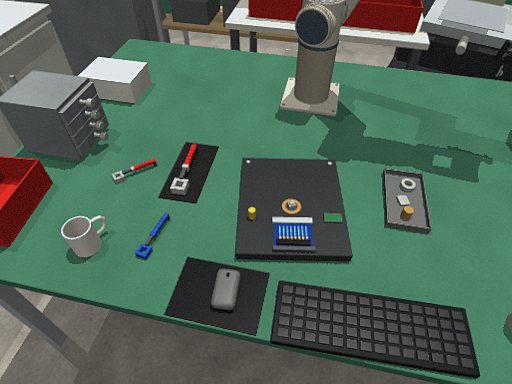

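View pics/wrist0.png

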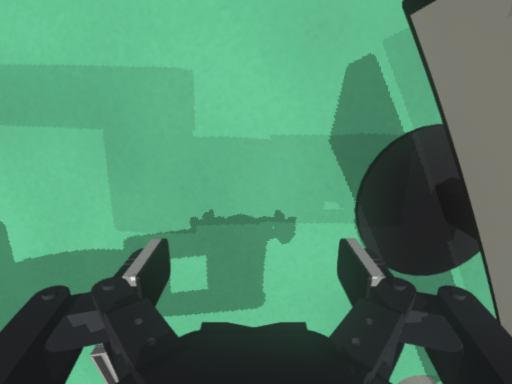

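Run:
```python
from h import *
crop("top0",290,120,410,280,5,"c1"); crop("top0",170,140,290,270,5,"c2")
ci,im,d=load("top0")
for n,u,v,z in [("head",330,208,.02),("gripend",334,258,.03),("screw",228,200,.045),("mat tl",310,196,0.004),("mat br",346,270,.004),("small red head",388,210,.02),("stage tl",179,161,.03),("stage tr",264,150,.03),("bl",191,265,.03),("br",281,247,.03)]:
    print(n,onz(ci,u,v,z).round(4), d[v,u], atd(ci,u,v,d[v,u]).round(4))
```

```text
head [ 0.5906 -0.3344  0.02  ] 1.2225484 [ 0.5929 -0.3381  0.0031]
gripend [ 0.4244 -0.3449  0.03  ] 1.1639798 [ 0.4245 -0.3439  0.0343]
screw [0.6044 0.0083 0.045 ] 1.1840321 [0.6047 0.0085 0.0428]
mat tl [ 0.6323 -0.2691  0.004 ] 1.2307216 [ 0.6328 -0.2695  0.0012]
mat br [ 0.3854 -0.3912  0.004 ] 1.1876776 [ 0.3854 -0.3913  0.0039]
small red head [ 0.5891 -0.5339  0.02  ] 1.2273306 [ 0.5919 -0.542  -0.0012]
stage tl [0.736  0.1819 0.03  ] 1.2242523 [0.7376 0.1833 0.0236]
stage tr [ 0.783  -0.1068  0.03  ] 1.2587101 [ 0.7922 -0.1077 -0.0011]
bl [0.3894 0.1216 0.03  ] 1.1596228 [0.3894 0.1214 0.031 ]
br [ 0.456  -0.1702  0.03  ] 1.2066464 [ 0.4567 -0.1729 -0.0043]
```

View pics/c1.png

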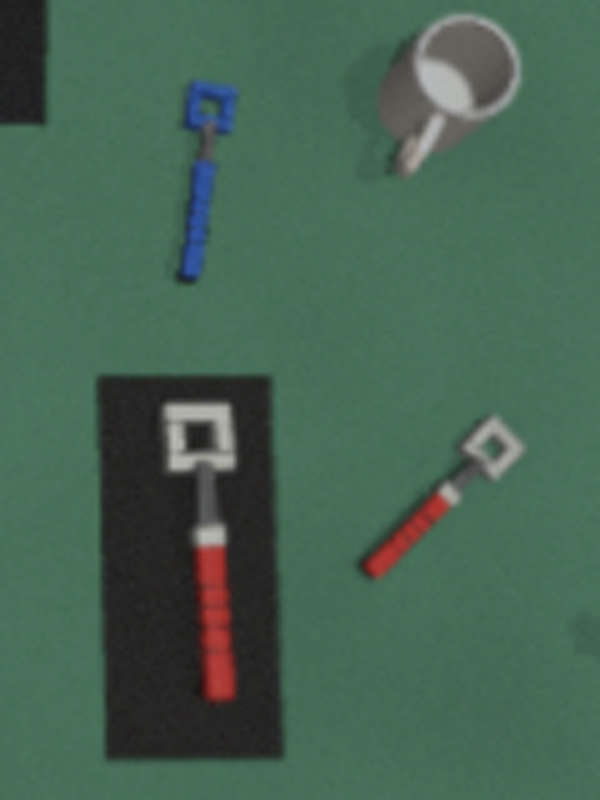

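View pics/c2.png

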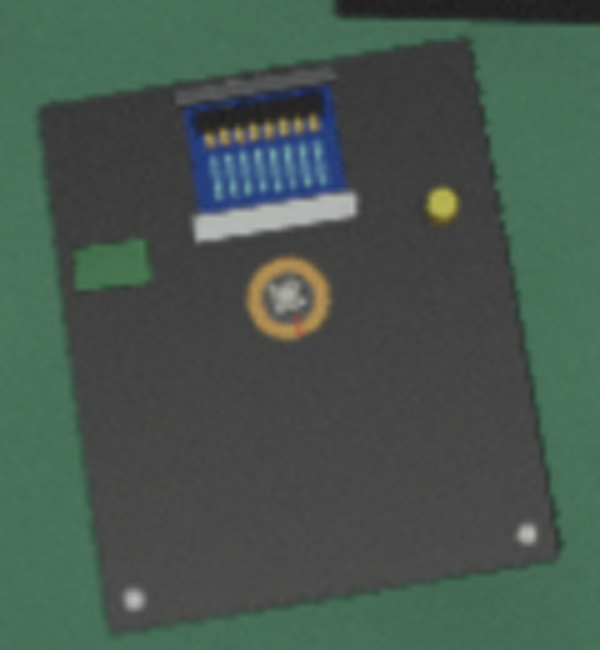

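Emit:
jog_arm([
  [30,-55,10,-0.18],
  [60,-110,20,-0.36],
  [90,-165,20,-0.54],
  [120,-220,20,-0.72],
  [150,-275,20,-0.9],
  [180,-330,20,-1.08],
  [210,-385,20,-1.26],
  [240,-440,20,-1.44],
  [270,-500,20,-1.62],
  [290,-550,20,-1.8],
  [310,-600,20,-1.98],
  [310,-610,20,-2.16],
])

```text
time: 1.65
ee_pos: [0.4521, -0.004, 0.2513]
ee_rot: [0.916, -0.402, 0.0, 0.0]
ft_force: [-0.2, -0.1, 0.5]
finger_gap: 0.0853
```

Emit:
jog_arm([
  [0,0,0,-0.18],
  [0,0,0,-0.36],
  [0,0,0,-0.54],
  [0,0,0,-0.69],
  [0,0,0,-0.69],
  [0,0,0,-0.69],
])

```text
time: 2.4
ee_pos: [0.451, -0.0011, 0.2512]
ee_rot: [0.73, -0.683, -0.0, 0.0]
ft_force: [-0.2, 0.8, 0.0]
finger_gap: 0.0852
```

Run:
```python
from h import *
s=env.state(); print(s["time"],s["ee_pos"],s["joint_positions"])
ci,im,d=snap("wrist","w1"); print(ci); cv2.imwrite("pics/w1b.png",cv2.resize(im[...,::-1],(768,576),interpolation=cv2.INTER_CUBIC))
```

```text
2.4 [ 0.45099385 -0.00114335  0.25122475] [-2.89211576e-02  1.36728912e-01  1.98004691e+00 -5.54816422e-06
  1.02507122e+00  1.47519000e+00]
{'vertical_fov': 67.6118189984515, 'cx': 253.3075846209159, 'cy': 191.59080602338335, 'k1': -0.07222448046178725, 'xyz': array([0.52172969, 0.00336355, 0.39464265]), 'attitude': array([-0.10274587,  0.09597873, -0.67585695,  0.72349758])}
```

View pics/w1b.png

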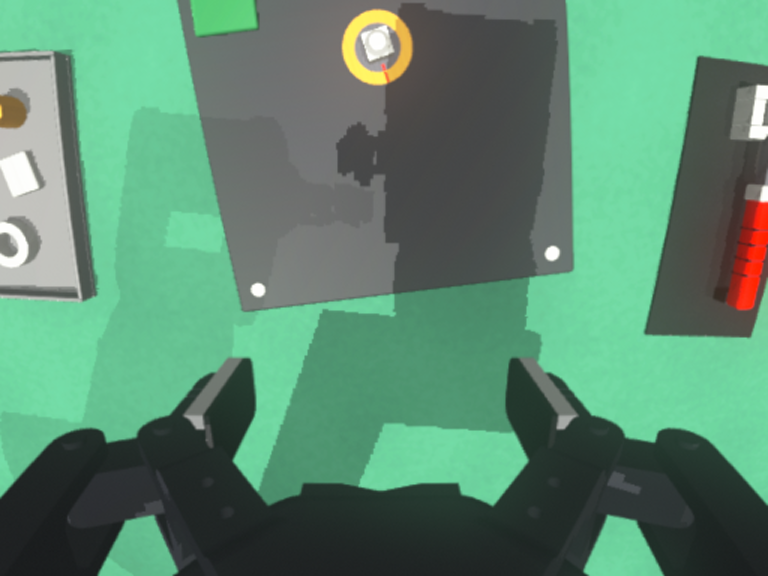

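Emit:
jog_arm([
  [50,0,0,0],
  [110,0,-20,0],
  [110,0,-40,0],
  [110,0,-40,0],
  [110,0,-40,0],
])

```text
time: 3.08
ee_pos: [0.5609, -0.0012, 0.2118]
ee_rot: [0.73, -0.684, 0.0, -0.0]
ft_force: [0.0, 0.1, -0.2]
finger_gap: 0.0856
```

Run:
```python
from h import *
s=env.state(); print(s["time"],s["ee_pos"])
ci,im,d=snap("wrist","w2"); print(np.round(proj(ci,[.604,.008,.044]),1)); cv2.imwrite("pics/w2b.png",cv2.resize(im[...,::-1],(768,576),interpolation=cv2.INTER_CUBIC))
```

```text
3.075 [ 0.56085202 -0.00115991  0.21184903]
[247.2 135.2]
```

View pics/w2b.png

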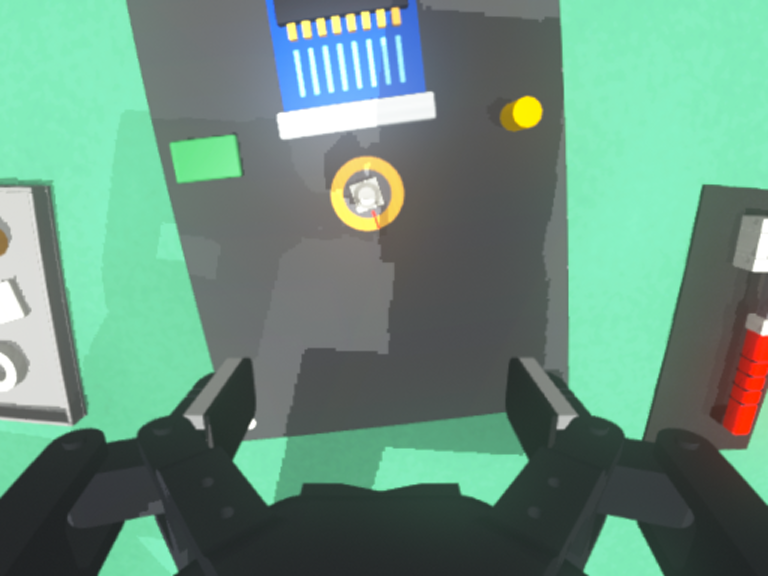

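Run:
```python
from h import *
crop("w2",205,90,285,160,10,"c3")
```

```text
(no output)
```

View pics/c3.png

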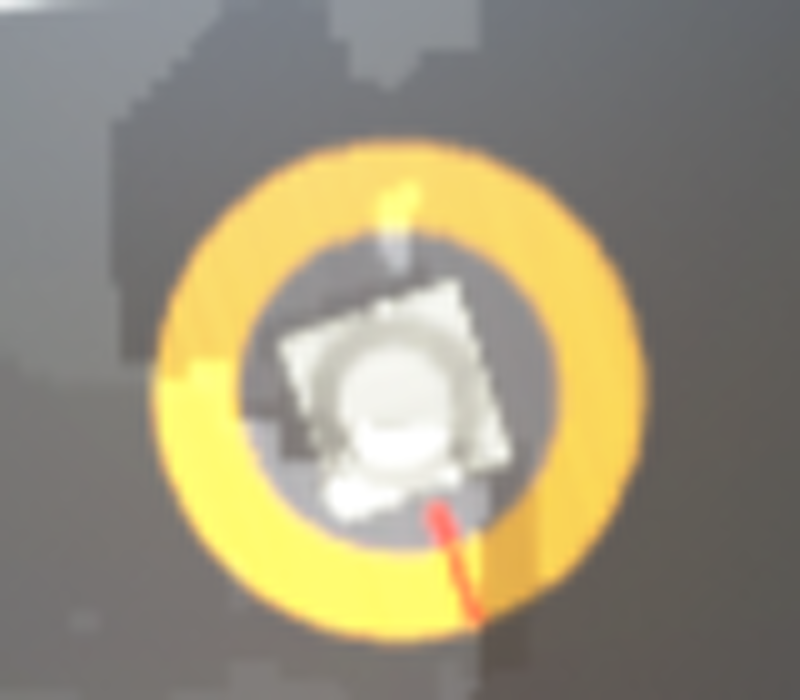

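Run:
```python
from h import *
ci,im,d=load("w2")
f=lambda x,y,z: onz(ci,205+x/10-0.45,90+y/10-0.45,z)
c=np.array([f(*p,0.044) for p in [(278,345),(455,283),(510,465),(340,520)]])
print(c.round(4)); print("ctr",c.mean(0)); 
for i in range(4):
    e=c[(i+1)%4]-c[i]; print(np.linalg.norm(e)*1000,np.arctan2(e[1],e[0]))
print("cone",f(395,403,.049)); print("collar",f(400,390,.032))
print("marks",f(438,512,.031),f(475,610,.031), d[100:140:4,245])
# stage corners in top & w1
ct,_,_=load("top0")
P=[onz(ct,170+x/5,140+y/5,.03) for x,y in [(40,106),(470,38),(560,550),(112,632)]]
print(np.round(P,4),np.mean(P,0))
for i in range(4):
    e=P[(i+1)%4]-P[i]; print(np.linalg.norm(e),np.arctan2(e[1],e[0]))
```

```text
[[ 0.6147  0.0244  0.044 ]
 [ 0.6223  0.006   0.044 ]
 [ 0.6036 -0.001   0.044 ]
 [ 0.5966  0.0168  0.044 ]]
ctr [0.60930079 0.01156173 0.044     ]
19.88373775357292 -1.1766972896605448
19.950637876501805 -2.7782763956995535
19.232932281732644 1.9464888916929752
19.587236663112794 0.39614242663049193
cone [0.60974642 0.01150943 0.049     ]
collar [0.60999059 0.01149971 0.032     ]
marks [0.59674021 0.00648465 0.031     ] [0.58600534 0.0016277  0.031     ] [0.3092711  0.30983007 0.31072932 0.3105886  0.31127197 0.3014119
 0.29918194 0.29856712 0.30059868 0.30232415]
[[ 0.7352  0.1853  0.03  ]
 [ 0.7916 -0.1066  0.03  ]
 [ 0.4464 -0.1736  0.03  ]
 [ 0.385   0.1168  0.03  ]] [0.589536   0.00546735 0.03      ]
0.2972957051861827 -1.3800498056479698
0.3516530437265954 -2.949898303028141
0.2968081059199254 1.7789032773635478
0.3568063931579247 0.1931725783593139
```

Emit:
jog_arm([
  [-15,-60,0,0],
  [-30,-120,0,0],
  [-40,-180,0,0],
  [-50,-240,0,0],
  [-50,-300,0,0],
  [-50,-339,-10,0],
  [-50,-339,-20,0],
  [-50,-339,-20,0],
  [-50,-339,-20,0],
])

```text
time: 4.25
ee_pos: [0.5113, -0.3389, 0.1919]
ee_rot: [0.73, -0.684, 0.0, -0.0]
ft_force: [-0.3, 0.5, 0.1]
finger_gap: 0.0855
```

Run:
```python
from h import *
s=env.state(); print(s["time"],s["ee_pos"],s["joint_positions"][5], s["ft_force"])
ci,im,d=snap("wrist","w3"); cv2.imwrite("pics/w3b.png",cv2.resize(im[...,::-1],(768,576),interpolation=cv2.INTER_CUBIC))
```

```text
4.25 [ 0.51131851 -0.3389224   0.19192979] 0.9006379897805329 [-0.28404551  0.53515283  0.07426159]
```

View pics/w3b.png

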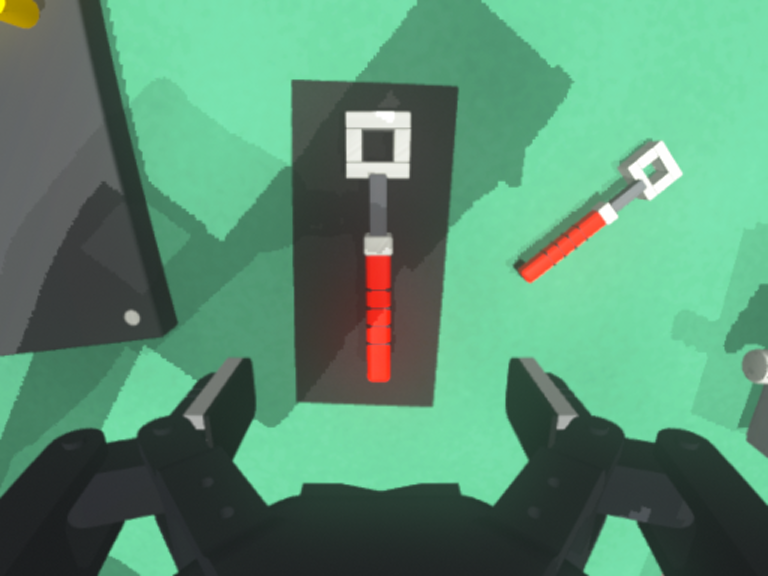

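Run:
```python
from h import *
crop("w3",190,45,310,120,6,"c4"); crop("w3",190,150,310,280,4,"c5")
```

```text
(no output)
```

View pics/c4.png

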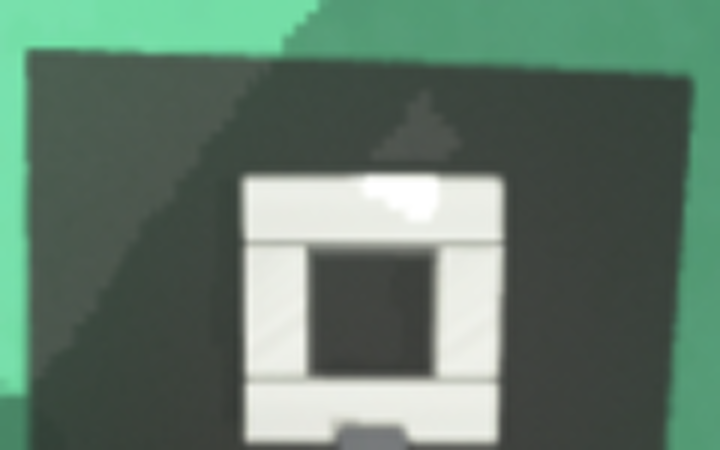

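View pics/c5.png

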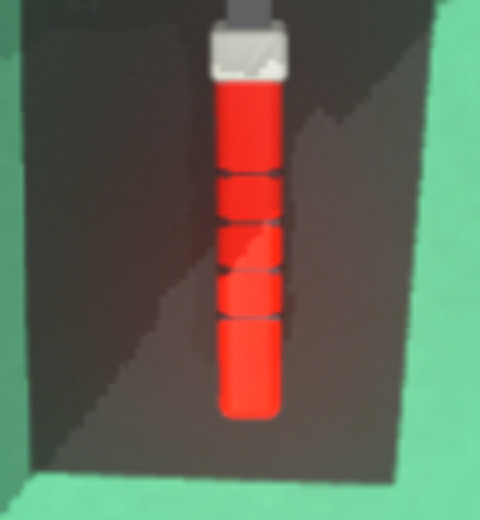

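Run:
```python
from h import *
ci,im,d=load("w3")
f=lambda x,y,z: onz(ci,190+x/6-0.45,45+y/6-0.45,z)
g=lambda x,y,z: onz(ci,190+x/4-0.4,150+y/4-0.4,z)
def quad(c):
    c=np.array(c); print(c.round(4).tolist(),"ctr",c.mean(0).round(4))
    for i in range(4):
        e=c[(i+1)%4]-c[i]; print(round(np.linalg.norm(e)*1000,1),round(np.arctan2(e[1],e[0]),3))
quad([f(*p,.028) for p in [(242,175),(503,175),(499,443),(245,443)]])
quad([f(*p,.028) for p in [(308,248),(436,248),(434,377),(309,377)]])
a=g(249,82,.038);b=g(250,417,.038); print(a,b,np.linalg.norm(a-b),np.arctan2(*(a-b)[1::-1]))
quad([f(28,50,.004),f(692,77,.004),g(393,485,.004),g(32,470,.004)])
```

```text
[[0.6152, -0.3086, 0.028], [0.6181, -0.3524, 0.028], [0.574, -0.3554, 0.028], [0.571, -0.3113, 0.028]] ctr [ 0.5946 -0.3319  0.028 ]
43.9 -1.505
44.2 -3.075
44.2 1.637
44.2 0.06
[[0.6041, -0.3204, 0.028], [0.6056, -0.342, 0.028], [0.5843, -0.3433, 0.028], [0.5829, -0.3218, 0.028]] ctr [ 0.5942 -0.3319  0.028 ]
21.7 -1.505
21.3 -3.084
21.6 1.637
21.3 0.065
[ 0.51960889 -0.33714966  0.038     ] [ 0.42125356 -0.34385341  0.038     ] 0.09858352797349502 0.06805322275826527
[[0.6369, -0.2672, 0.004], [0.6402, -0.3863, 0.004], [0.3809, -0.3935, 0.004], [0.3784, -0.2748, 0.004]] ctr [ 0.5091 -0.3305  0.004 ]
119.2 -1.544
259.4 -3.114
118.8 1.592
258.6 0.029
```

Emit:
jog_arm([
  [-11,1,-60,0],
  [-11,1,-120,0],
  [-11,1,-160,0],
  [-11,1,-178,0],
  [-11,1,-178,0],
  [-11,1,-178,0],
])

```text
time: 5.05
ee_pos: [0.5014, -0.3398, 0.0151]
ee_rot: [0.729, -0.684, 0.001, -0.0]
ft_force: [-0.3, -0.5, -0.3]
finger_gap: 0.0851
```

Emit:
jog_arm([
  [0,0,0,0],
  [0,0,0,0],
  [0,0,0,0],
  [0,0,0,0],
  [0,0,0,0],
  [0,0,0,0],
  [0,0,0,0],
  [0,0,0,0],
], gripper=0, squeeze=80)

```text
time: 6.05
ee_pos: [0.5002, -0.3393, 0.0138]
ee_rot: [0.729, -0.684, 0.0, 0.0]
ft_force: [-1.5, 1.3, 7.1]
finger_gap: 0.0167
```

Emit:
jog_arm([
  [0,0,5,0],
  [0,0,30,0],
  [0,0,70,0],
  [0,0,70,0],
  [0,0,70,0],
])

```text
time: 6.68
ee_pos: [0.4995, -0.3387, 0.0826]
ee_rot: [0.729, -0.684, -0.001, 0.0]
ft_force: [0.2, 0.4, -3.1]
finger_gap: 0.0164
```

Run:
```python
from h import *
s=env.state(); print(s["time"],s["ee_pos"],s["ee_rot"],s["ft_force"],s["ft_torque"],s["finger_gap"])
ci,im,d=snap("wrist","w4"); cv2.imwrite("pics/w4b.png",cv2.resize(im[...,::-1],(768,576),interpolation=cv2.INTER_CUBIC))
snap("scene","s4"); crop("s4",130,120,290,240,5,"c6")
```

```text
6.675 [ 0.49950597 -0.33873544  0.08260543] [ 7.29301776e-01 -6.84191906e-01 -5.89710789e-04  8.47382843e-05] [ 0.21548996  0.37583509 -3.09267553] [-0.06456897  0.08013315 -0.00499951] 0.016365491009525304
```

View pics/w4b.png

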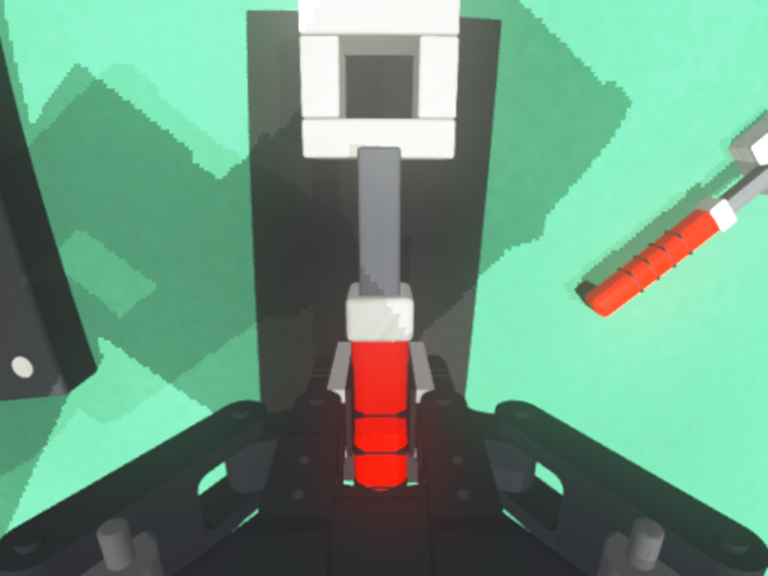

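View pics/c6.png

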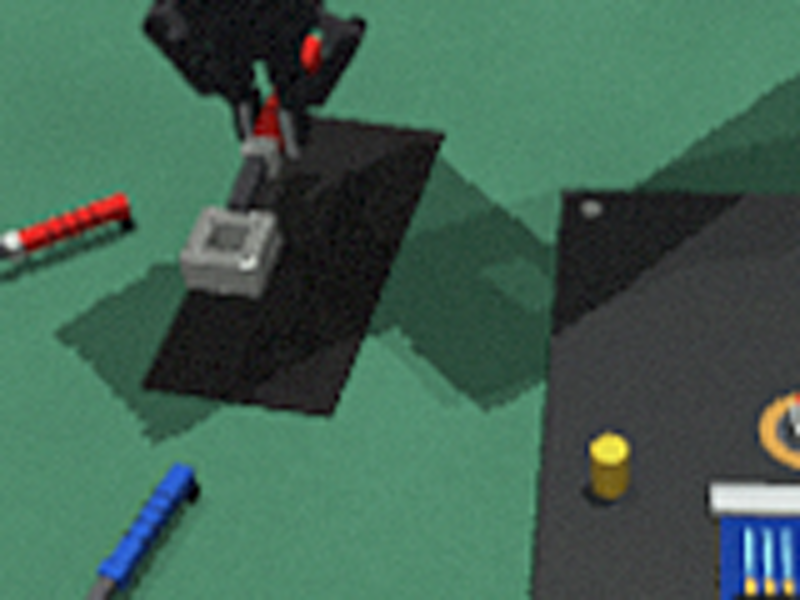

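Run:
```python
from h import *
crop("w4",190,0,320,110,6,"c7")
ci,im,d=load("w4")
for u,v in [(208,50),(295,50),(225,12),(280,12),(215,92),(290,92),(252,6)]:
    print(u,v,d[v,u],atd(ci,u,v,d[v,u]).round(4))
```

```text
208 50 0.115798235 [ 0.5928 -0.3142  0.0985]
295 50 0.116895236 [ 0.5953 -0.3502  0.0972]
225 12 0.11287931 [ 0.608  -0.3204  0.0972]
280 12 0.1132968 [ 0.6096 -0.3428  0.0967]
215 92 0.121383704 [ 0.5762 -0.3176  0.0975]
290 92 0.12200927 [ 0.5784 -0.3497  0.0968]
252 6 0.11218433 [ 0.6109 -0.3312  0.0973]
```

View pics/c7.png

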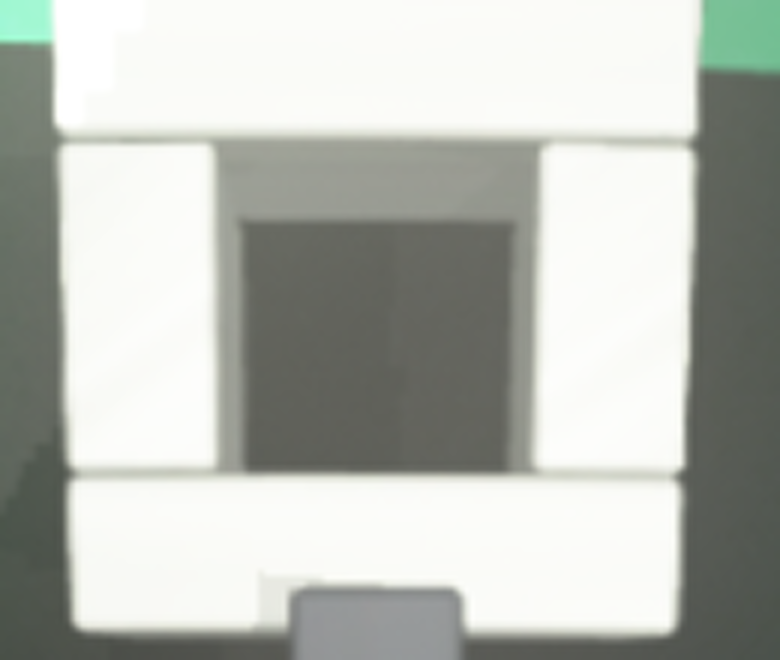

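Run:
```python
from h import *
ci,im,d=load("w4")
f=lambda x,y,z: onz(ci,190+x/6-0.45,0+y/6-0.45,z)
c=np.array([f(*p,.0972) for p in [(216,138),(540,138),(535,473),(216,473)]])
print(c.round(4),c.mean(0))
for i in range(4):
    e=c[(i+1)%4]-c[i]; print(round(np.linalg.norm(e)*1000,1),round(np.arctan2(e[1],e[0]),3))
o=np.array([f(78,632,.0972),f(680,632,.0972)]); e=o[1]-o[0]; print(np.linalg.norm(e),np.arctan2(e[1],e[0])+np.pi/2, o.mean(0))
tcp=np.array([.4995,-.3387]); h=c.mean(0)[:2]; print(h-tcp, np.linalg.norm(h-tcp))
```

```text
[[ 0.604  -0.3209  0.0972]
 [ 0.6054 -0.3429  0.0972]
 [ 0.5835 -0.3444  0.0972]
 [ 0.5821 -0.3219  0.0972]] [ 0.59376202 -0.3324832   0.0972    ]
22.1 -1.506
21.9 -3.074
22.5 1.636
21.9 0.046
0.04347664961119711 0.06500579095653825 [ 0.5719851  -0.33404829  0.0972    ]
[0.09426202 0.0062168 ] 0.09446680231411644
```

Emit:
jog_arm([
  [0,20,20,0.0],
  [3,65,25,0.06],
  [8,115,25,0.12],
  [12,165,25,0.18],
  [16,215,25,0.24],
  [20,265,25,0.3],
  [22,300,20,0.315],
  [22,315,10,0.315],
  [22,315,5,0.315],
  [22,315,5,0.315],
  [22,315,5,0.315],
])

```text
time: 8.15
ee_pos: [0.5222, -0.0253, 0.0883]
ee_rot: [0.827, -0.562, 0.0, 0.0]
ft_force: [-0.3, -0.7, -2.7]
finger_gap: 0.0163
```

Run:
```python
from h import *
s=env.state(); print(s["time"],s["ee_pos"],s["ee_rot"],2*np.arctan2(s["ee_rot"][1],s["ee_rot"][0])+np.pi/2,s["ft_force"],s["ft_torque"])
ci,im,d=snap("wrist","w5"); cv2.imwrite("pics/w5b.png",cv2.resize(im[...,::-1],(768,576),interpolation=cv2.INTER_CUBIC))
crop("w5",170,0,340,120,4.5,"c8")
for u,v in [(208,50),(295,50),(225,12),(280,12),(215,92),(290,92),(252,6)]:
    print(u,v,d[v,u],atd(ci,u,v,d[v,u]).round(4))
```

```text
8.15 [ 0.52220556 -0.02527938  0.088271  ] [ 8.27128669e-01 -5.62012600e-01  2.17102728e-05  4.75960332e-05] 0.377162263014323 [-0.34762099 -0.70285967 -2.67790561] [-0.01798155  0.12405793  0.02783899]
208 50 0.11693837 [0.6035 0.027  0.1029]
295 50 0.118324526 [ 0.6172 -0.0068  0.1014]
225 12 0.11202842 [0.6195 0.0253 0.1039]
280 12 0.11416812 [0.6284 0.0048 0.1015]
215 92 0.12143819 [0.5886 0.0184 0.1032]
290 92 0.12130633 [ 0.6005 -0.0114  0.1033]
252 6 0.113301165 [0.6262 0.0163 0.1018]
```

View pics/c8.png

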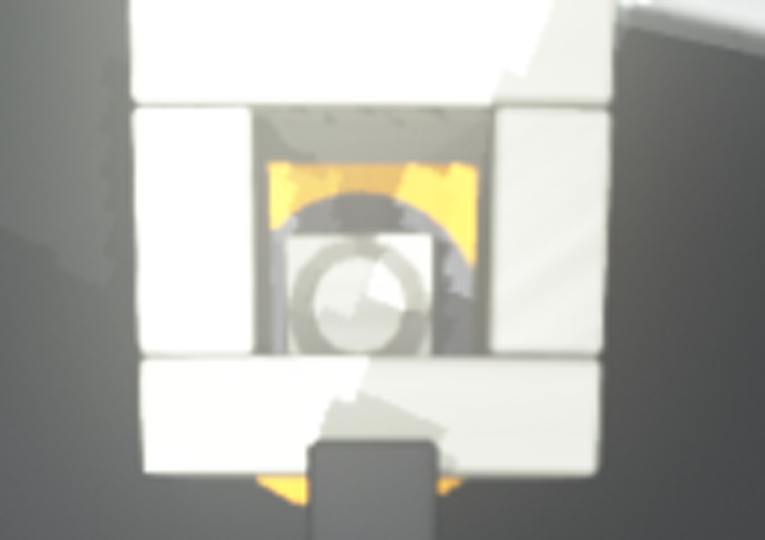

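Run:
```python
from h import *
ci,im,d=load("w5")
f=lambda x,y,z: onz(ci,170+x/4.5-0.4,0+y/4.5-0.4,z)
c=np.array([f(*p,.1029) for p in [(252,105),(493,105),(489,353),(252,353)]])
print(c.round(4),c.mean(0))
for i in range(4):
    e=c[(i+1)%4]-c[i]; print(round(np.linalg.norm(e)*1000,1),round(np.arctan2(e[1],e[0]),3))
print("cone",f(360,303,.049))
a,b,l=f(287,236,.044),f(433,236,.044),f(287,352,.044); e=b-a; 
print(a,b,np.linalg.norm(e),np.arctan2(e[1],e[0])+np.pi/2); m=(a+b)/2; y=.377; print("ctr from edge",m-0.01*np.array([np.cos(y),np.sin(y),0]))
```

```text
[[ 0.6159  0.0238  0.1029]
 [ 0.624   0.0035  0.1029]
 [ 0.6039 -0.0045  0.1029]
 [ 0.5956  0.0162  0.1029]] [0.60987717 0.00974575 0.1029    ]
21.9 -1.192
21.7 -2.762
22.3 1.949
21.7 0.359
cone [0.610011   0.01165322 0.049     ]
[0.61499845 0.0242712  0.044     ] [0.62225765 0.0059723  0.044     ] 0.019686188821257725 0.37765948799080995
ctr from edge [0.60933032 0.01144042 0.044     ]
```

Emit:
jog_arm([
  [0,2,-5,0],
  [0,2,-15,0],
  [0,2,-24,0],
  [0,2,-24,0],
  [0,2,-24,0],
])

```text
time: 8.82
ee_pos: [0.5221, -0.0221, 0.0642]
ee_rot: [0.828, -0.561, -0.0, 0.0]
ft_force: [0.5, -0.7, -2.7]
finger_gap: 0.0162
```

Run:
```python
from h import *
s=env.state(); print(s["time"],s["ee_pos"],2*np.arctan2(s["ee_rot"][1],s["ee_rot"][0])+np.pi/2,s["ft_force"],s["ft_torque"])
ci,im,d=snap("wrist","w6")
crop("w6",170,0,340,120,4.5,"c9")
```

```text
8.825 [ 0.52212142 -0.02211294  0.06418466] 0.3789103476391913 [ 0.53078223 -0.66845888 -2.67051805] [-0.06603499 -0.0073202   0.00187726]
```

View pics/c9.png

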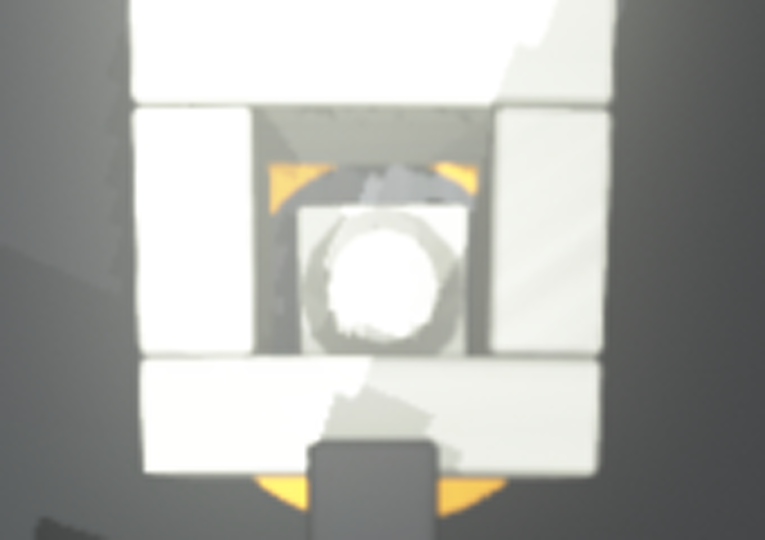

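Run:
```python
from h import *
ci,im,d=load("w6")
f=lambda x,y,z: onz(ci,170+x/4.5-0.4,0+y/4.5-0.4,z)
c=np.array([f(*p,.0788) for p in [(252,105),(493,105),(489,353),(252,353)]])
print(c.mean(0), "cone",f(383,284,.049))
a,b=f(299,206,.044),f(467,206,.044); e=b-a; m=(a+b)/2; y=.377
print(np.linalg.norm(e),np.arctan2(e[1],e[0])+np.pi/2,"edge ctr",m-0.01*np.array([np.cos(y),np.sin(y),0]))
```

```text
[0.60973739 0.01304419 0.0788    ] cone [0.60987454 0.01180192 0.049     ]
0.0196569660194632 0.38058801973540923 edge ctr [0.60934091 0.01160798 0.044     ]
```

Emit:
jog_arm([
  [0,-1.3,0,0],
  [0,-1.3,-4,0],
  [0,-1.3,-8,0],
  [0,-1.3,-11,0],
  [0,-1.3,-11,0],
])

```text
time: 9.5
ee_pos: [0.5219, -0.0234, 0.0529]
ee_rot: [0.828, -0.561, -0.0, 0.0]
ft_force: [-0.8, -0.3, -3.0]
finger_gap: 0.0165
```

Run:
```python
from h import *
s=env.state(); print(s["time"],s["ee_pos"],2*np.arctan2(s["ee_rot"][1],s["ee_rot"][0])+np.pi/2,s["ft_force"],s["ft_torque"])
ci,im,d=snap("wrist","w7")
crop("w7",170,0,340,120,4.5,"c10")
```

```text
9.5 [ 0.521858   -0.02344122  0.05294509] 0.37881526954745737 [-0.77678443 -0.31720743 -3.03472548] [0.02539231 0.03629014 0.01220618]
```

View pics/c10.png

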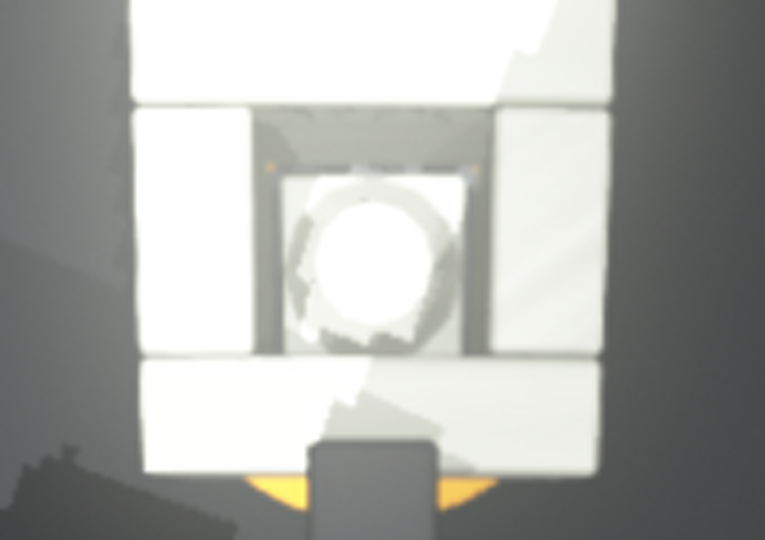

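Emit:
jog_arm([
  [0,0,-4,0],
  [0,0,-8,0],
  [0,0,-11,0],
  [0,0,-13,0],
  [0,0,-13.5,0],
  [0,0,-13.5,0],
])

```text
time: 10.3
ee_pos: [0.5221, -0.0235, 0.0399]
ee_rot: [0.828, -0.561, 0.0, -0.0]
ft_force: [-0.5, -0.4, -1.7]
finger_gap: 0.0166
```

Run:
```python
from h import *
s=env.state(); print(s["time"],s["ee_pos"],2*np.arctan2(s["ee_rot"][1],s["ee_rot"][0])+np.pi/2,s["ft_force"],s["ft_torque"])
ci,im,d=snap("wrist","w8")
crop("w8",170,0,340,120,4.5,"c11")
for u,v in [(208,50),(295,50),(225,12),(280,12),(215,92),(290,92)]:
    print(atd(ci,u,v,d[v,u]).round(4))
```

```text
10.3 [ 0.52213362 -0.02346966  0.03987565] 0.3787885616456603 [-0.4515699  -0.43277922 -1.73182127] [0.01910062 0.04698886 0.01332452]
[0.6033 0.0289 0.0545]
[ 0.6165 -0.0047  0.0556]
[0.6196 0.0275 0.0546]
[0.6279 0.0067 0.0547]
[0.5885 0.0204 0.0546]
[ 0.6005 -0.0095  0.0545]
```

View pics/c11.png

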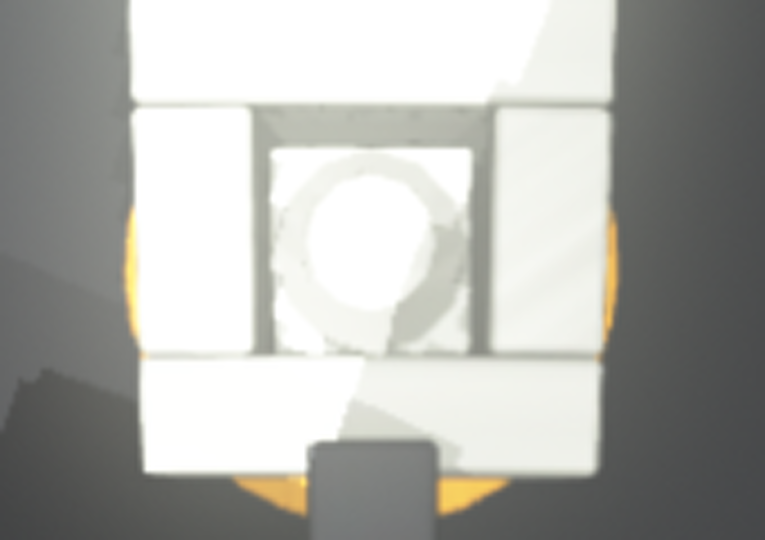

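```bash
cat > arc.py <<'E'
from h import *
import sys
C=np.array([.6097,.0117]); r0=np.array([.5221,-.0235])-C
def at(th): 
    c,s=np.cos(-th),np.sin(-th); return C+np.array([[c,-s],[s,c]])@r0
def rows(t0,ts):
    for t in ts:
        d=(at(t)-at(t0))*1000; print([round(float(d[0]),1),round(float(d[1]),1),0,round(float(-(t-t0)),3)])
def stat():
    s=env.state(); yaw=2*np.arctan2(s["ee_rot"][1],s["ee_rot"][0])+np.pi/2
    r=s["ee_pos"][:2]-C; F=s["ft_force"]; M=r[0]*F[1]-r[1]*F[0]+s["ft_torque"][2]
    t=np.array([r[1],-r[0]])/np.linalg.norm(r)
    a=np.arctan2(r[1],r[0])-np.arctan2(r0[1],r0[0])
    print("t",round(s["time"],2),"th_pos",round(-(a+np.pi)%(2*np.pi)-np.pi if 0 else -a,4),"th_yaw",round(.379-yaw,4),"rad",round(np.linalg.norm(r)*1000,2),"Ft",round(float(F[:2]@t),2),"Mz@screw",round(M,3),"F",F.round(1),"Tz",round(s["ft_torque"][2],3),"z",s["ee_pos"][2].round(4))
E
python3 - <<'E'
from arc import *
stat(); rows(0,np.arange(1,8)*.03)
E
```

```text
t 10.35 th_pos 0.0001 th_yaw 0.0002 rad 94.3 Ft 0.17 Mz@screw 0.011 F [-0.1  0.2 -2.8] Tz 0.027 z 0.0399
[-1.0, 2.6, 0, -0.03]
[-2.0, 5.3, 0, -0.06]
[-2.8, 8.0, 0, -0.09]
[-3.6, 10.7, 0, -0.12]
[-4.3, 13.5, 0, -0.15]
[-4.9, 16.3, 0, -0.18]
[-5.4, 19.0, 0, -0.21]
```

Emit:
jog_arm([
  [-1,2.6,-0.6,-0.03],
  [-2,5.3,-0.6,-0.06],
  [-2.8,8,-0.6,-0.09],
  [-3.6,10.7,-0.6,-0.12],
  [-4.3,13.5,-0.6,-0.15],
  [-4.3,13.5,-0.6,-0.15],
  [-4.3,13.5,-0.6,-0.15],
])

```text
time: 11.22
ee_pos: [0.5177, -0.0101, 0.0398]
ee_rot: [0.783, -0.622, 0.0, 0.0]
ft_force: [-3.0, -2.9, 7.5]
finger_gap: 0.0165
```

Run:
```python
from arc import *
stat(); snap("wrist","w9"); crop("w9",170,0,340,120,4.5,"c12")
rows(.15,.15+np.arange(1,13)*.02)
```

```text
t 11.22 th_pos 0.1497 th_yaw 0.151 rad 94.53 Ft -2.1 Mz@screw 0.345 F [-3.  -2.9  7.5] Tz 0.146 z 0.0398
[-0.4, 1.8, 0, -0.02]
[-0.8, 3.7, 0, -0.04]
[-1.1, 5.5, 0, -0.06]
[-1.4, 7.4, 0, -0.08]
[-1.7, 9.3, 0, -0.1]
[-1.9, 11.2, 0, -0.12]
[-2.1, 13.0, 0, -0.14]
[-2.3, 14.9, 0, -0.16]
[-2.4, 16.8, 0, -0.18]
[-2.5, 18.7, 0, -0.2]
[-2.5, 20.6, 0, -0.22]
[-2.5, 22.5, 0, -0.24]
```

View pics/c12.png

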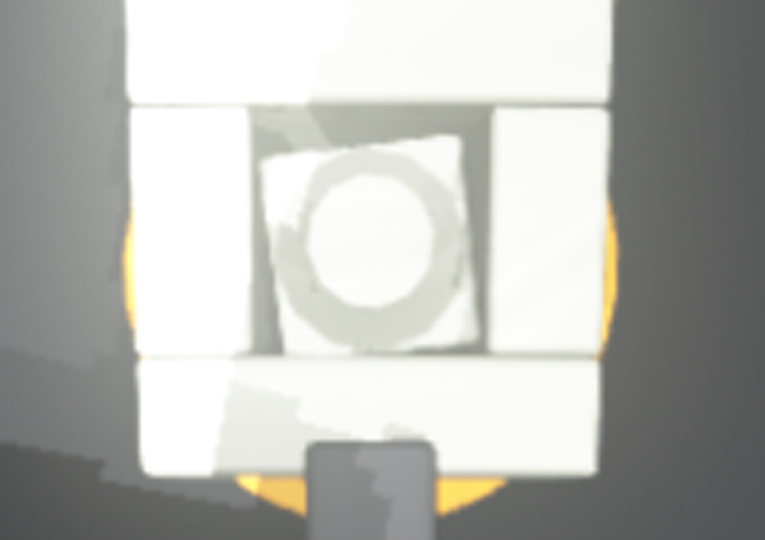

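Emit:
jog_arm([
  [-0.4,1.8,0.6,-0.02],
  [-0.8,3.7,0.6,-0.04],
  [-1.1,5.5,0.6,-0.06],
  [-1.4,7.4,0.6,-0.08],
  [-1.7,9.3,0.6,-0.1],
  [-1.9,11.2,0.6,-0.12],
])

```text
time: 12.02
ee_pos: [0.5157, 0.0013, 0.0398]
ee_rot: [0.744, -0.668, -0.0, 0.0]
ft_force: [-3.2, -5.4, 3.0]
finger_gap: 0.0165
```

Run:
```python
from arc import *
stat(); rows(.27,.27+np.arange(1,5)*.02)
```

```text
t 12.03 th_pos 0.2717 th_yaw 0.2716 rad 94.54 Ft -4.97 Mz@screw 0.581 F [-3.2 -5.4  3. ] Tz 0.111 z 0.0398
[-0.2, 1.9, 0, -0.02]
[-0.3, 3.8, 0, -0.04]
[-0.5, 5.6, 0, -0.06]
[-0.5, 7.5, 0, -0.08]
```

Emit:
jog_arm([
  [-0.2,0,0.6,0],
  [-0.2,0,0.6,0],
])

```text
time: 12.28
ee_pos: [0.5157, 0.0014, 0.0401]
ee_rot: [0.744, -0.668, -0.0, -0.0]
ft_force: [-0.3, -1.4, -4.3]
finger_gap: 0.0168
```

Run:
```python
from arc import *
stat();
```

```text
t 12.28 th_pos 0.2729 th_yaw 0.2705 rad 94.54 Ft -1.35 Mz@screw 0.055 F [-0.3 -1.4 -4.3] Tz -0.072 z 0.0401
```

Emit:
jog_arm([
  [-0.2,1.9,0,-0.02],
  [-0.3,3.8,0,-0.04],
  [-0.3,3.8,0,-0.04],
])

```text
time: 12.65
ee_pos: [0.5154, 0.0052, 0.0403]
ee_rot: [0.731, -0.682, -0.0, 0.0]
ft_force: [-0.8, -2.8, -4.0]
finger_gap: 0.0169
```

Run:
```python
from arc import *
stat(); rows(.31,.31+np.arange(1,5)*.02)
```

```text
t 12.65 th_pos 0.3134 th_yaw 0.3105 rad 94.55 Ft -2.78 Mz@screw 0.097 F [-0.8 -2.8 -4. ] Tz -0.166 z 0.0403
[-0.1, 1.9, 0, -0.02]
[-0.2, 3.8, 0, -0.04]
[-0.2, 5.7, 0, -0.06]
[-0.2, 7.5, 0, -0.08]
```

Emit:
jog_arm([
  [-0.1,1.6,0,-0.02],
  [-0.2,3.5,0,-0.04],
  [-0.2,3.5,0,-0.04],
])

```text
time: 13.02
ee_pos: [0.5152, 0.0087, 0.0404]
ee_rot: [0.717, -0.697, -0.0, 0.0]
ft_force: [-0.3, -1.2, -3.8]
finger_gap: 0.0165
```

Run:
```python
from arc import *
stat(); rows(.35,.35+np.arange(1,5)*.02)
```

```text
t 13.03 th_pos 0.3505 th_yaw 0.3504 rad 94.6 Ft -1.23 Mz@screw 0.153 F [-0.3 -1.2 -3.8] Tz 0.037 z 0.0404
[-0.0, 1.9, 0, -0.02]
[-0.0, 3.8, 0, -0.04]
[-0.0, 5.7, 0, -0.06]
[0.1, 7.6, 0, -0.08]
```

Emit:
jog_arm([
  [0,1.9,0,-0.02],
  [0,3.8,0,-0.04],
  [0,3.8,0,-0.04],
])

```text
time: 13.4
ee_pos: [0.5152, 0.0125, 0.0404]
ee_rot: [-0.703, 0.711, 0.0, -0.0]
ft_force: [0.0, -0.3, -4.6]
finger_gap: 0.0166
```

Run:
```python
from arc import *
stat(); rows(.39,.39+np.arange(1,5)*.02)
```

```text
t 13.4 th_pos -5.8929 th_yaw -5.8926 rad 94.55 Ft -0.31 Mz@screw 0.048 F [ 0.  -0.3 -4.6] Tz 0.019 z 0.0404
[0.0, 1.9, 0, -0.02]
[0.1, 3.8, 0, -0.04]
[0.2, 5.7, 0, -0.06]
[0.4, 7.5, 0, -0.08]
```

Emit:
jog_arm([
  [0,1.9,0,-0.02],
  [0.1,3.8,0,-0.04],
  [0.1,3.8,0,-0.04],
])

```text
time: 13.78
ee_pos: [0.5152, 0.0163, 0.0404]
ee_rot: [-0.689, 0.725, 0.0, -0.0]
ft_force: [-1.1, -1.4, -4.0]
finger_gap: 0.0166
```

```bash
sed -i 's/round(-(a+np.pi)%(2\*np.pi)-np.pi if 0 else -a,4)/round(-a%(2*np.pi),4)/; s/round(.379-yaw,4)/round((.379-yaw)%(2*np.pi),4)/' arc.py
python3 - <<'E'
from arc import *
stat(); rows(.43,.43+np.arange(1,5)*.02)
E
```

```text
t 13.78 th_pos 0.4302 th_yaw 0.4305 rad 94.58 Ft -1.49 Mz@screw 0.149 F [-1.1 -1.4 -4. ] Tz 0.008 z 0.0404
[0.1, 1.9, 0, -0.02]
[0.3, 3.8, 0, -0.04]
[0.4, 5.6, 0, -0.06]
[0.7, 7.5, 0, -0.08]
```

Emit:
jog_arm([
  [0.1,1.9,0,-0.02],
  [0.3,3.8,0,-0.04],
  [0.3,3.8,0,-0.04],
])

```text
time: 14.15
ee_pos: [0.5155, 0.0199, 0.0404]
ee_rot: [-0.674, 0.739, -0.0, -0.0]
ft_force: [-1.6, -3.5, -3.7]
finger_gap: 0.0168
```

Run:
```python
from arc import *
stat(); rows(.47,.47+np.arange(1,5)*.02)
```

```text
t 14.15 th_pos 0.4687 th_yaw 0.4703 rad 94.57 Ft -3.63 Mz@screw 0.475 F [-1.6 -3.5 -3.7] Tz 0.132 z 0.0404
[0.2, 1.9, 0, -0.02]
[0.4, 3.8, 0, -0.04]
[0.7, 5.6, 0, -0.06]
[1.0, 7.5, 0, -0.08]
```

Emit:
jog_arm([
  [0.2,1.9,0,-0.02],
  [0.2,1.9,0,-0.02],
])

```text
time: 14.4
ee_pos: [0.5157, 0.0217, 0.0404]
ee_rot: [-0.667, 0.745, 0.0, -0.0]
ft_force: [-2.0, -4.0, -3.4]
finger_gap: 0.0164
```

Run:
```python
from arc import *
stat(); rows(.49,.49+np.arange(1,5)*.02)
```

```text
t 14.4 th_pos 0.4883 th_yaw 0.4903 rad 94.57 Ft -4.2 Mz@screw 0.577 F [-2.  -4.  -3.4] Tz 0.179 z 0.0404
[0.2, 1.9, 0, -0.02]
[0.5, 3.7, 0, -0.04]
[0.8, 5.6, 0, -0.06]
[1.1, 7.5, 0, -0.08]
```

Emit:
jog_arm([
  [0.2,1.9,0,-0.02],
  [0.2,1.9,0,-0.02],
])

```text
time: 14.65
ee_pos: [0.5159, 0.0237, 0.0404]
ee_rot: [-0.659, 0.752, 0.0, -0.0]
ft_force: [-2.4, -4.8, -3.7]
finger_gap: 0.0163
```

Run:
```python
from arc import *
stat(); rows(.51,.51+np.arange(1,5)*.02)
```

```text
t 14.65 th_pos 0.5093 th_yaw 0.5106 rad 94.58 Ft -5.1 Mz@screw 0.636 F [-2.4 -4.8 -3.7] Tz 0.153 z 0.0404
[0.3, 1.9, 0, -0.02]
[0.6, 3.7, 0, -0.04]
[0.9, 5.6, 0, -0.06]
[1.3, 7.4, 0, -0.08]
```

Emit:
jog_arm([
  [0.3,1.9,0,-0.02],
  [0.3,1.9,0,-0.02],
])

```text
time: 14.9
ee_pos: [0.5162, 0.0256, 0.0404]
ee_rot: [-0.652, 0.759, 0.0, -0.0]
ft_force: [-2.1, -5.9, -3.9]
finger_gap: 0.0167
```

Run:
```python
from arc import *
stat(); rows(.53,.53+np.arange(1,5)*.02)
```

```text
t 14.9 th_pos 0.5292 th_yaw 0.5304 rad 94.55 Ft -6.17 Mz@screw 0.751 F [-2.1 -5.9 -3.9] Tz 0.168 z 0.0404
[0.3, 1.9, 0, -0.02]
[0.6, 3.7, 0, -0.04]
[1.0, 5.6, 0, -0.06]
[1.4, 7.4, 0, -0.08]
```

Emit:
jog_arm([
  [0.3,1.9,0,-0.02],
  [0.3,1.9,0,-0.02],
])

```text
time: 15.15
ee_pos: [0.5164, 0.0274, 0.0403]
ee_rot: [-0.644, 0.765, 0.0, -0.0]
ft_force: [-2.5, -5.3, -3.4]
finger_gap: 0.0166
```

Run:
```python
from arc import *
stat(); rows(.55,.55+np.arange(1,5)*.02)
```

```text
t 15.15 th_pos 0.5487 th_yaw 0.5503 rad 94.61 Ft -5.65 Mz@screw 0.663 F [-2.5 -5.3 -3.4] Tz 0.128 z 0.0403
[0.3, 1.9, 0, -0.02]
[0.7, 3.7, 0, -0.04]
[1.1, 5.6, 0, -0.06]
[1.6, 7.4, 0, -0.08]
```

Emit:
jog_arm([
  [0.3,1.9,0,-0.02],
  [0.3,1.9,0,-0.02],
])

```text
time: 15.4
ee_pos: [0.5168, 0.0292, 0.0404]
ee_rot: [-0.636, 0.771, -0.0, -0.0]
ft_force: [-2.4, -6.0, -4.3]
finger_gap: 0.0165
```

Run:
```python
from arc import *
stat(); rows(.57,.57+np.arange(1,5)*.02); snap("wrist","w10"); crop("w10",170,0,340,120,4.5,"c13")
```

```text
t 15.4 th_pos 0.5686 th_yaw 0.5703 rad 94.59 Ft -6.37 Mz@screw 0.75 F [-2.4 -6.  -4.3] Tz 0.148 z 0.0404
[0.4, 1.9, 0, -0.02]
[0.8, 3.7, 0, -0.04]
[1.2, 5.5, 0, -0.06]
[1.7, 7.4, 0, -0.08]
```

View pics/c13.png

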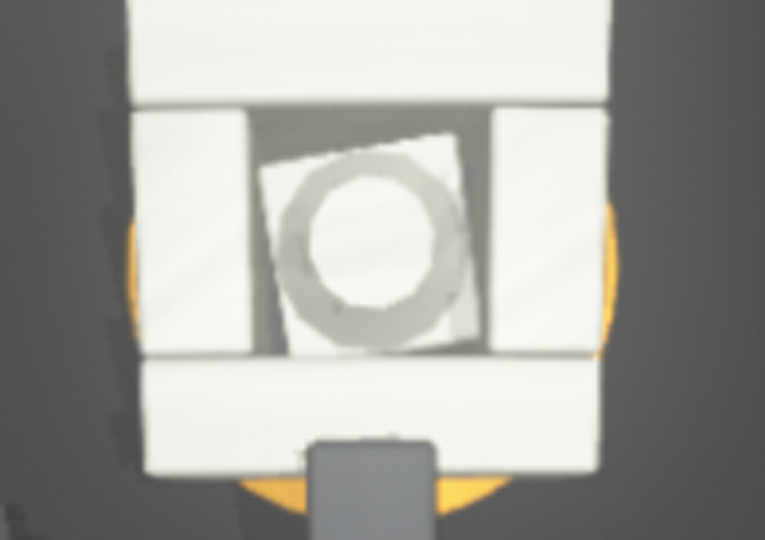

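Emit:
jog_arm([
  [0.4,1.9,0,-0.02],
  [0.4,1.9,0,-0.02],
])

```text
time: 15.7
ee_pos: [0.5171, 0.0311, 0.0404]
ee_rot: [-0.629, 0.778, -0.0, -0.0]
ft_force: [-2.8, -6.3, -3.4]
finger_gap: 0.0162
```

Run:
```python
from arc import *
stat(); rows(.59,.59+np.arange(1,5)*.02)
```

```text
t 15.7 th_pos 0.5888 th_yaw 0.5902 rad 94.58 Ft -6.78 Mz@screw 0.839 F [-2.8 -6.3 -3.4] Tz 0.197 z 0.0404
[0.4, 1.8, 0, -0.02]
[0.9, 3.7, 0, -0.04]
[1.3, 5.5, 0, -0.06]
[1.9, 7.3, 0, -0.08]
```

Emit:
jog_arm([
  [0.4,1.8,0,-0.02],
  [0.4,1.8,0,-0.02],
])

```text
time: 15.95
ee_pos: [0.5175, 0.0329, 0.0404]
ee_rot: [-0.621, 0.784, -0.0, -0.0]
ft_force: [-1.7, -5.7, -4.3]
finger_gap: 0.0168
```

Run:
```python
from arc import *
stat(); rows(.61,.61+np.arange(1,5)*.02)
```

```text
t 15.95 th_pos 0.6079 th_yaw 0.6101 rad 94.62 Ft -5.95 Mz@screw 0.84 F [-1.7 -5.7 -4.3] Tz 0.277 z 0.0404
[0.4, 1.8, 0, -0.02]
[0.9, 3.7, 0, -0.04]
[1.4, 5.5, 0, -0.06]
[2.0, 7.3, 0, -0.08]
```

Emit:
jog_arm([
  [0.4,1.8,0,-0.02],
  [0.4,1.8,0,-0.02],
])

```text
time: 16.2
ee_pos: [0.5179, 0.0347, 0.0404]
ee_rot: [-0.613, 0.79, -0.0, -0.0]
ft_force: [-2.0, -7.1, -3.9]
finger_gap: 0.0169
```

Run:
```python
from arc import *
stat(); rows(.63,.63+np.arange(1,5)*.02); snap("wrist","w11"); crop("w11",170,0,340,120,4.5,"c14")
```

```text
t 16.2 th_pos 0.6271 th_yaw 0.63 rad 94.64 Ft -7.4 Mz@screw 0.889 F [-2.  -7.1 -3.9] Tz 0.189 z 0.0404
[0.5, 1.8, 0, -0.02]
[1.0, 3.6, 0, -0.04]
[1.6, 5.4, 0, -0.06]
[2.1, 7.2, 0, -0.08]
```

View pics/c14.png

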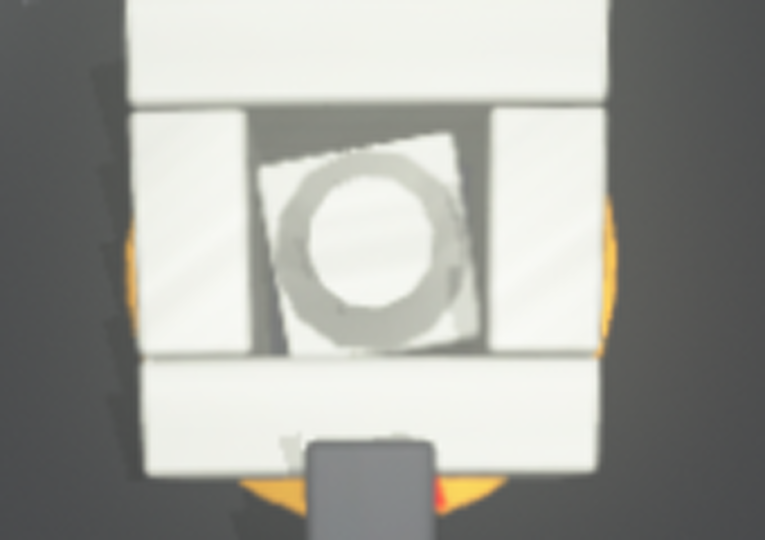

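Run:
```python
from h import *
for tag,pts,mk in [("w10",[(260,165),(455,133),(480,340),(290,353)],None),("w11",[(257,165),(452,131),(478,338),(289,353)],(440,495))]:
    ci,im,d=load(tag)
    f=lambda x,y,z: onz(ci,170+x/4.5-0.4,0+y/4.5-0.4,z)
    c=[f(*p,.044) for p in pts]
    e=c[1]-c[0]; print(np.linalg.norm(e),np.arctan2(e[1],e[0])+np.pi/2)
    e=c[1]-c[2]; print(np.linalg.norm(e),np.arctan2(e[1],e[0]))
    e=c[0]-c[3]; print(np.linalg.norm(e),np.arctan2(e[1],e[0]))
    h=[f(*p,.0545) for p in [(252,105),(490,105)]]; e=h[1]-h[0]; print("head",np.arctan2(e[1],e[0])+np.pi/2)
    C=np.array([.6097,.0117])
    if mk: m=f(*mk,.031)[:2]-C; print("mark",m,np.hypot(*m),np.arctan2(-m[1],-m[0]))
```

```text
0.019574057667447294 -0.03819355179741457
0.019835407545696952 -0.04860104831748057
0.01816228338271095 -0.03863259300085581
head -0.1901810893016933
0.019599897698418817 -0.08869758245392201
0.019837008797171866 -0.10369332778058296
0.01819228467296931 -0.0877132441322332
head -0.24985809661189617
mark [-0.02523769 -0.00176913] 0.02529962217344273 0.06998420663157606
```

Run:
```python
from h import *
crop("w11",222,20,294,120,6,"c15")
ci,im,d=load("w11"); print(ci["xyz"])
print(im[104:116,262:276].tolist()[::3])
```

```text
[0.5865927719453571, 0.016963962567571423, 0.1837333088731284]
[[[136, 138, 139], [135, 137, 138], [132, 135, 135], [126, 128, 128], [137, 138, 134], [177, 177, 168], [199, 199, 188], [201, 201, 190], [201, 201, 190], [200, 201, 190], [201, 201, 190], [200, 200, 190], [200, 200, 190], [200, 200, 189]], [[135, 137, 138], [133, 136, 136], [131, 133, 133], [129, 124, 125], [170, 112, 106], [234, 132, 86], [247, 188, 93], [247, 206, 95], [248, 210, 95], [249, 212, 96], [249, 213, 96], [249, 213, 96], [248, 211, 95], [248, 210, 95]], [[134, 136, 137], [132, 135, 136], [130, 132, 132], [128, 123, 123], [171, 107, 106], [239, 93, 78], [250, 135, 79], [249, 194, 91], [249, 209, 94], [249, 212, 94], [249, 212, 95], [247, 207, 94], [241, 196, 94], [231, 184, 93]], [[133, 135, 137], [131, 134, 135], [128, 130, 132], [124, 123, 122], [145, 118, 106], [203, 128, 87], [225, 144, 86], [201, 149, 89], [150, 125, 90], [113, 103, 90], [99, 96, 90], [96, 94, 90], [90, 91, 89], [89, 91, 89]]]
```

View pics/c15.png

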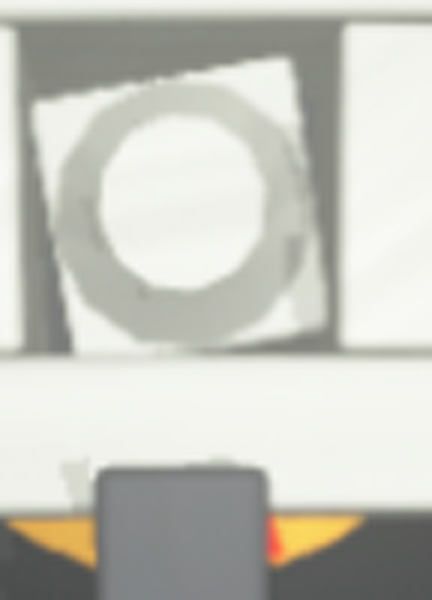

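Run:
```python
from h import *
C=np.array([.6097,.0117])
ci,im,d=load("w2"); i=im.astype(int)
w=np.clip((i[...,0]-i[...,1]-60)/100,0,1)*np.clip((170-i[...,1])/60,0,1)
for v in range(138,154):
    r=w[v,240:262]
    if r.sum()>.3:
        u=240+(r*np.arange(22)).sum()/r.sum(); m=onz(ci,u,v,.0305)[:2]-C
        print(v,round(u,2),"width px",r.sum().round(2),"rad",np.hypot(*m).round(4),"ang",np.arctan2(-m[1],-m[0]).round(3))
print("px/mm w2", (np.array(proj(ci,[.59,.002,.03]))-np.array(proj(ci,[.59,-.008,.03])))/10)
ci,im,d=load("w11")
for u,v in [(267.3,107),(267.9,110),(267.7,111)]:
    m=onz(ci,u,v,.0305)[:2]-C; print(np.hypot(*m).round(4),np.arctan2(-m[1],-m[0]).round(3))
```

```text
141 248.51 width px 0.67 rad 0.0143 ang 0.387
142 248.76 width px 0.89 rad 0.0155 ang 0.381
143 249.14 width px 0.82 rad 0.0167 ang 0.384
151 252.26 width px 0.48 rad 0.0264 ang 0.403
px/mm w2 [-0.88119712 -0.05834637]
0.0241 0.086
0.0256 0.079
0.026 0.069
```

Emit:
jog_arm([
  [0.4,1.4,0,-0.015],
  [0.4,1.4,0,-0.015],
])

```text
time: 16.5
ee_pos: [0.5183, 0.036, 0.0403]
ee_rot: [-0.607, 0.795, -0.0, -0.0]
ft_force: [-2.0, -7.2, -3.4]
finger_gap: 0.0168
```

Run:
```python
from arc import *
stat(); rows(.645,.645+np.arange(1,4)*.015)
```

```text
t 16.5 th_pos 0.6423 th_yaw 0.645 rad 94.63 Ft -7.48 Mz@screw 0.999 F [-2.  -7.2 -3.4] Tz 0.291 z 0.0403
[0.4, 1.4, 0, -0.015]
[0.8, 2.7, 0, -0.03]
[1.2, 4.1, 0, -0.045]
```

Emit:
jog_arm([
  [0.4,1.4,0,-0.015],
  [0.4,1.4,0,-0.015],
])

```text
time: 16.75
ee_pos: [0.5187, 0.0375, 0.0403]
ee_rot: [-0.601, 0.799, 0.0, -0.0]
ft_force: [-1.1, -6.5, -4.2]
finger_gap: 0.0166
```

Run:
```python
from arc import *
stat(); rows(.66,.66+np.arange(1,4)*.015); snap("wrist","w12"); crop("w12",170,0,340,120,4.5,"c16")
```

```text
t 16.75 th_pos 0.6582 th_yaw 0.6603 rad 94.62 Ft -6.54 Mz@screw 0.799 F [-1.1 -6.5 -4.2] Tz 0.18 z 0.0403
[0.4, 1.4, 0, -0.015]
[0.8, 2.7, 0, -0.03]
[1.3, 4.1, 0, -0.045]
```

View pics/c16.png

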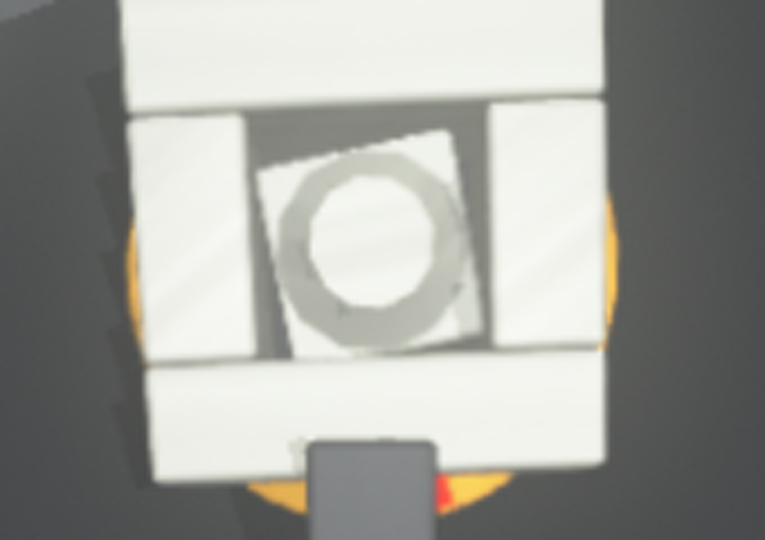

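Run:
```python
from arc import *
for tag,pts,sc in [("w11",[(128,106),(606,104),(605,352),(142,355)],[(257,165),(452,131),(478,338)]),("w12",[(128,113),(606,98),(606,345),(145,362)],[(256,171),(449,130),(482,335)])]:
    ci,im,d=load(tag)
    f=lambda x,y,z: onz(ci,170+x/4.5-0.4,0+y/4.5-0.4,z)
    c=[f(*p,.0545) for p in pts]
    e=c[1]-c[0]; print(tag,"head",np.arctan2(e[1],e[0])+np.pi/2)
    e=c[2]-c[3]; print("head",np.arctan2(e[1],e[0])+np.pi/2)
    c=[f(*p,.044) for p in sc]; e=c[1]-c[0]; g=c[1]-c[2]
    print("screw",np.arctan2(e[1],e[0])+np.pi/2,np.arctan2(g[1],g[0]))
    s=att(ci["attitude"])@np.array([1,0,0]); print("cam-x yaw",np.arctan2(s[1],s[0])+np.pi/2)
stat()
```

```text
w11 head -0.2462121257321197
head -0.24353194855370153
screw -0.08869758245392201 -0.10369332778058296
cam-x yaw -0.24964206076317708
w12 head -0.2510367212697482
head -0.24470091302527508
screw -0.08452431702997099 -0.0973376991180208
cam-x yaw -0.27991208648628607
t 16.8 th_pos 0.658 th_yaw 0.6601 rad 94.65 Ft -6.36 Mz@screw 0.834 F [-2.6 -5.9 -3.6] Tz 0.232 z 0.0403
```

Emit:
jog_arm([
  [0.4,1.4,0,-0.015],
  [0.8,2.7,0,-0.03],
  [0.8,2.7,0,-0.03],
])

```text
time: 17.18
ee_pos: [0.5196, 0.0404, 0.0404]
ee_rot: [-0.589, 0.808, 0.0, -0.0]
ft_force: [-3.0, -4.4, -4.2]
finger_gap: 0.0166
```

Run:
```python
from arc import *
stat(); snap("wrist","w13"); crop("w13",170,0,340,120,4.5,"c17")
```

```text
t 17.18 th_pos 0.6908 th_yaw 0.6905 rad 94.62 Ft -5.09 Mz@screw 0.49 F [-3.  -4.4 -4.2] Tz 0.008 z 0.0404
```

View pics/c17.png

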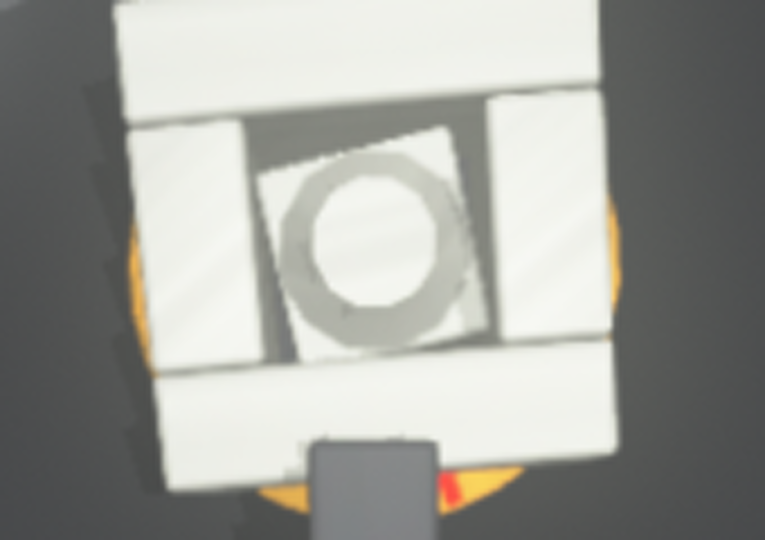

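Run:
```python
from arc import *
ci,im,d=load("w13")
f=lambda x,y,z: onz(ci,170+x/4.5-0.4,0+y/4.5-0.4,z)
h=[f(*p,.0545) for p in [(128,122),(603,85),(611,338),(155,373)]]
for a,b in((0,1),(3,2)):
    e=h[b]-h[a]; print("head",np.arctan2(e[1],e[0])+np.pi/2)
c=[f(*p,.044) for p in [(257,175),(447,127),(487,327),(300,361)]]
e=c[1]-c[0]; g=c[1]-c[2]; k=c[0]-c[3]
print("screw",np.arctan2(e[1],e[0])+np.pi/2,np.arctan2(g[1],g[0]),np.arctan2(k[1],k[0]))
for p in [(450,487),(453,500),(447,478)]:
    m=f(*p,.0305)[:2]-C; print(np.hypot(*m).round(4),np.arctan2(-m[1],-m[0]).round(3))
rows(.69,[.66,.64,.62,.60,.58])
```

```text
head -0.23801872079808373
head -0.23662839986600392
screw -0.07887745353343423 -0.08754360255510338 -0.08569051991632949
0.0247 0.052
0.0262 0.046
0.0237 0.053
[-0.8, -2.7, 0, 0.03]
[-1.3, -4.5, 0, 0.05]
[-1.8, -6.4, 0, 0.07]
[-2.2, -8.2, 0, 0.09]
[-2.6, -10.0, 0, 0.11]
```

Run:
```python
from arc import *
rows(.69,[.66,.63,.6,.57,.54,.51,.48])
```

```text
[-0.8, -2.7, 0, 0.03]
[-1.6, -5.4, 0, 0.06]
[-2.2, -8.2, 0, 0.09]
[-2.8, -11.0, 0, 0.12]
[-3.3, -13.8, 0, 0.15]
[-3.7, -16.6, 0, 0.18]
[-4.0, -19.4, 0, 0.21]
```

Emit:
jog_arm([
  [-0.8,-2.7,0,0.03],
  [-1.6,-5.4,0,0.06],
  [-2.2,-8.2,0,0.09],
  [-2.8,-11,0,0.12],
  [-3.3,-13.8,0,0.15],
  [-3.7,-16.6,0,0.18],
  [-4,-19.4,0,0.21],
  [-4,-19.4,0,0.21],
])

```text
time: 18.23
ee_pos: [0.5162, 0.021, 0.0406]
ee_rot: [-0.671, 0.742, -0.0, 0.0]
ft_force: [-1.1, 1.1, -3.0]
finger_gap: 0.0164
```

Run:
```python
from arc import *
stat(); snap("wrist","w14"); crop("w14",170,0,340,120,4.5,"c18")
```

```text
t 18.23 th_pos 0.4812 th_yaw 0.4799 rad 93.92 Ft 0.99 Mz@screw -0.065 F [-1.1  1.1 -3. ] Tz 0.028 z 0.0406
```

View pics/c18.png

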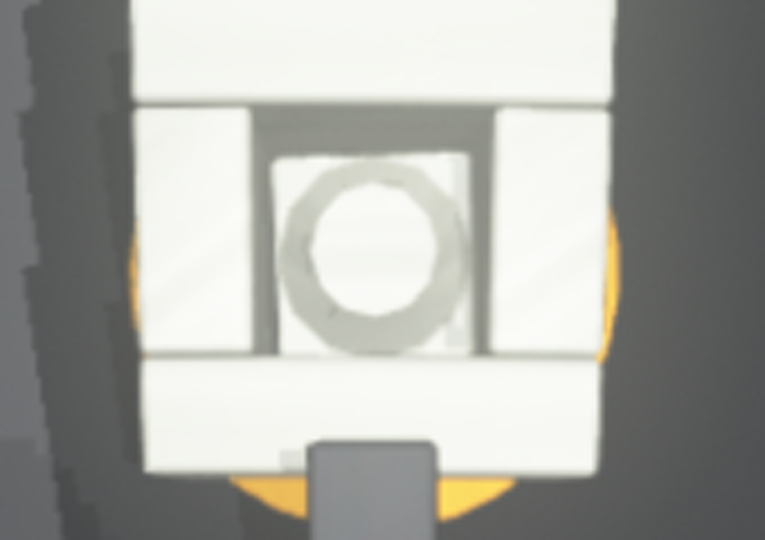

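Emit:
jog_arm([
  [-0.5,0,1,0],
  [-0.5,0,5,0],
  [-0.5,0,10,0],
  [-0.5,0,16,0],
  [-0.5,0,25,0],
  [-0.5,0,40,0],
  [-0.5,0,60,0],
  [-0.5,0,60,0],
])

```text
time: 19.27
ee_pos: [0.5166, 0.0211, 0.1024]
ee_rot: [-0.67, 0.742, -0.001, 0.002]
ft_force: [0.1, -0.1, -2.9]
finger_gap: 0.0164
```

Run:
```python
from arc import *
stat(); print(env.state()["ee_pos"]); snap("wrist","w15"); crop("w15",170,0,340,120,4.5,"c19")
```

```text
t 19.27 th_pos 0.4824 th_yaw 0.4802 rad 93.54 Ft -0.14 Mz@screw 0.007 F [ 0.1 -0.1 -2.9] Tz -0.006 z 0.1024
[0.51662877 0.02107223 0.10237023]
```

View pics/c19.png

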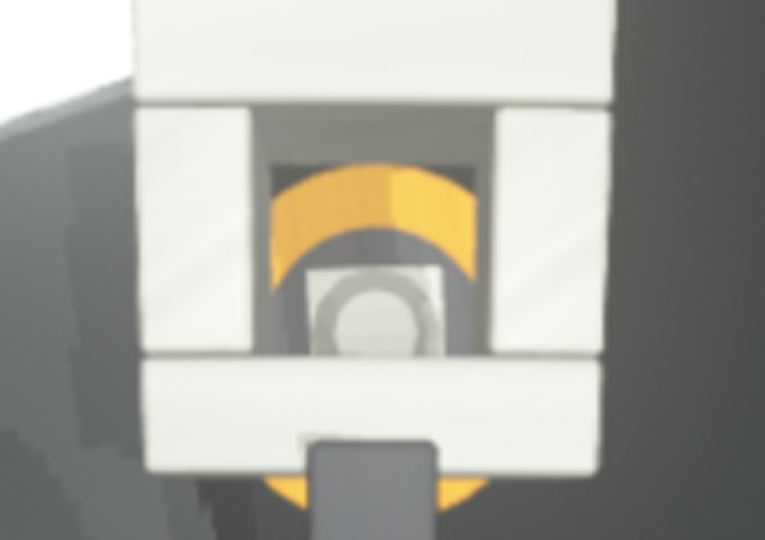

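Emit:
jog_arm([
  [-2,-20,20,0.0],
  [-6,-50,40,0.0],
  [-10,-80,50,0.0],
  [-10,-90,50,0],
  [-10,-90,50,0],
])

```text
time: 19.95
ee_pos: [0.5048, -0.0691, 0.1497]
ee_rot: [-0.67, 0.742, 0.001, -0.0]
ft_force: [0.5, -0.6, -2.4]
finger_gap: 0.0167
```

Run:
```python
from arc import *
print(env.state()["ee_pos"]); ci,im,d=snap("wrist","w16"); u,v=proj(ci,[.6097,.0117,.031]); print(u,v)
u,v=int(u),int(v); crop("w16",max(u-45,0),max(v-35,0),u+45,v+35,8,"c20"); print(max(u-45,0),max(v-35,0))
```

```text
[ 0.5047742  -0.0691315   0.14970635]
148.61551831228337 79.86894409949387
103 44
```

View pics/c20.png

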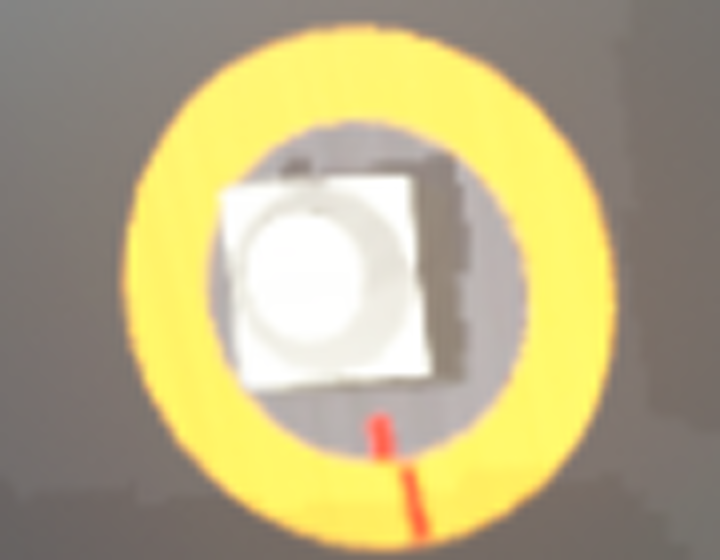

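View pics/w16.png

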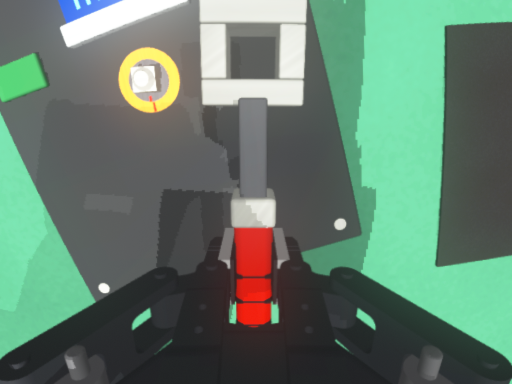

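Run:
```python
from arc import *
ci,im,d=load("w16")
f=lambda x,y,z: onz(ci,103+x/8-.44,44+y/8-.44,z)[:2]
# ellipse centre from collar outer: fit with points
pts=[(365,27),(125,280),(616,300),(390,550),(190,105),(560,135),(165,420),(575,430)]
P=np.array([f(*p,.0305) for p in pts]); A=np.c_[2*P,np.ones(len(P))]; s=np.linalg.lstsq(A,(P**2).sum(1),rcond=None)[0]; Cc=s[:2]; print("collar ctr",Cc,"R",np.sqrt(s[2]+Cc@Cc))
def ang(p,z): m=f(*p,z)-Cc; return np.hypot(*m),np.arctan2(-m[1],-m[0])
for p in [(377,417),(383,437),(388,457)]: print("screw",ang(p,.0305))
for p in [(404,469),(414,503),(425,538)]: print("collar",ang(p,.0305))
c=[f(*p,.044) for p in [(220,190),(411,175),(431,375),(246,390)]]
e=c[1]-c[0];g=c[1]-c[2]; print(np.arctan2(e[1],e[0])+np.pi/2,np.arctan2(g[1],g[0]),np.mean(c,0))
```

```text
collar ctr [0.60951553 0.0120345 ] R 0.02719610222287147
screw (np.float64(0.013093859454260703), np.float64(-0.10053194471625794))
screw (np.float64(0.015248042180379692), np.float64(-0.06790140868552612))
screw (np.float64(0.01741305603810222), np.float64(-0.04982278674892324))
collar (np.float64(0.01888651278387384), np.float64(0.036626960016240474))
collar (np.float64(0.02264831254606209), np.float64(0.05069477802245374))
collar (np.float64(0.02655971642645495), np.float64(0.06392437116902212))
-0.053773901937457236 -0.06961011769212753 [0.60925881 0.01158105]
```

Emit:
jog_arm([
  [-2,8,-30,0],
  [-3,17,-60,0],
  [-3,17,-70,0],
  [-3,17,-70,0],
  [-3,17,-70,0],
])

```text
time: 20.62
ee_pos: [0.5031, -0.052, 0.0812]
ee_rot: [-0.67, 0.742, -0.001, 0.0]
ft_force: [-0.1, 0.0, -1.9]
finger_gap: 0.0165
```

Run:
```python
from arc import *
print(env.state()["ee_pos"],env.state()["time"]); ci,im,d=snap("wrist","w17"); u,v=proj(ci,[.6097,.0117,.031]); print(u,v)
ims=[im]
for i in range(3): ims.append(env.capture("wrist")[1-1])
m=np.mean(ims,0); cv2.imwrite("pics/w17a.png",m[...,::-1].astype(np.uint8)); np.save("pics/w17a.npy",m)
u,v=int(u),int(v); crop("w17a",max(u-50,0),max(v-40,0),u+50,v+45,7,"c21"); print(max(u-50,0),max(v-40,0))
```

```text
[ 0.50308277 -0.05204977  0.0811957 ] 20.625
136.9368310112547 63.80776982628197
86 23
```

View pics/c21.png

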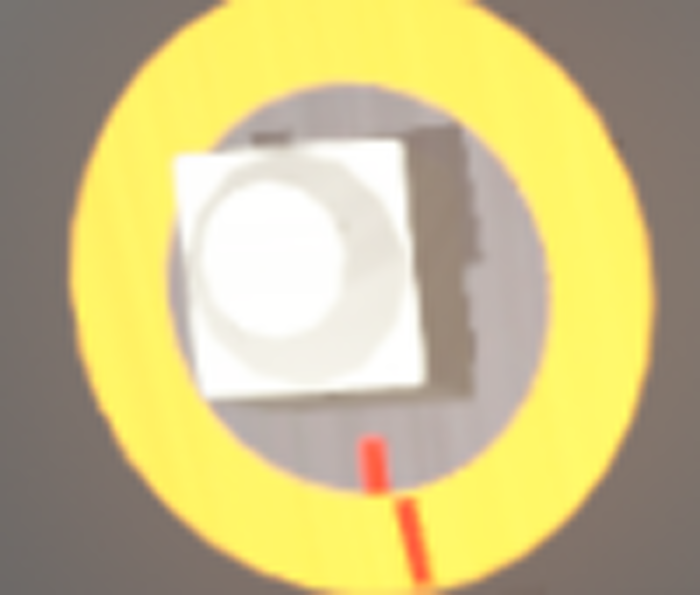

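Run:
```python
from arc import *
ci,_,d=load("w17"); m=np.load("pics/w17a.npy")
f=lambda u,v,z=.0305: onz(ci,u,v,z)[:2]
R_,G,B=m[...,0],m[...,1],m[...,2]
w=np.clip((R_-G-60)/90,0,1)*np.clip((200-G)/80,0,1)
S=[];K=[]
for v in range(84,109):
    r=w[v,130:155]
    if r.sum()>.8:
        u=130+(r*np.arange(25)).sum()/r.sum(); p=f(u,v); q=np.hypot(*(p-C)); print(v,round(u,2),round(r.sum(),2),q.round(4))
        (S if q<.0183 else K).append(p)
S=np.array(S);K=np.array(K)
# collar outer: fit circle from inner-flange boundary & outer via color
yel=((R_>200)&(G>150)&(B<140)).astype(np.uint8)
cs,_=cv2.findContours(yel[:, :200],cv2.RETR_CCOMP,cv2.CHAIN_APPROX_NONE)
for c in cs:
    if len(c)>60:
        P=np.array([f(*p[0]) for p in c])
        for it in range(4):
            A=np.c_[2*P,np.ones(len(P))]; s=np.linalg.lstsq(A,(P**2).sum(1),rcond=None)[0]; cc=s[:2]; Rr=np.sqrt(s[2]+cc@cc); e=abs(np.hypot(*(P-cc).T)-Rr); P=P[e<max(.0006,1.5*np.median(e))]
        print("circ",cc.round(5),Rr.round(5),len(P))
        for nm,L in(("S",S),("K",K)):
            x=L-cc; print(nm,np.hypot(*x.T).mean(),np.arctan2(-x[:,1],-x[:,0]).round(3),np.arctan2(-x[:,1],-x[:,0]).mean().round(4))
for nm,L in(("S",S),("K",K)):
    vv=np.linalg.svd(L-L.mean(0))[2][0]; vv*=np.sign(vv[0]); print(nm,"line dir",np.arctan2(vv[1],vv[0]))
```

```text
86 138.72 2.53 0.0136
87 138.74 3.04 0.0142
88 138.84 3.07 0.0149
89 138.93 3.12 0.0155
90 139.03 3.12 0.0161
91 139.19 3.07 0.0168
92 139.35 2.96 0.0174
95 143.51 1.9 0.0195
96 143.7 2.24 0.0201
97 143.85 2.34 0.0208
98 144.13 2.36 0.0214
99 144.39 2.01 0.0221
100 144.59 2.1 0.0227
101 144.75 2.18 0.0233
102 145.06 2.16 0.024
103 145.33 1.94 0.0246
104 145.5 1.99 0.0253
105 145.62 1.85 0.0259
circ [0.60951 0.01208] 0.02704 243
S 0.015268550683541252 [-0.088 -0.091 -0.091 -0.091 -0.09  -0.088 -0.085] -0.0891
K 0.02252186891293348 [0.049 0.048 0.046 0.048 0.049 0.048 0.046 0.049 0.05  0.048 0.045] 0.0477
circ [0.6096  0.01223] 0.01837 159
S 0.015353732996514676 [-0.076 -0.08  -0.08  -0.08  -0.08  -0.078 -0.076] -0.0784
K 0.022628113076240908 [0.057 0.055 0.053 0.055 0.055 0.054 0.052 0.055 0.056 0.054 0.051] 0.0543
S line dir -0.07469232898394011
K line dir 0.045835315303791827
```

Emit:
jog_arm([
  [0,-20,20,0],
  [0,-70,30,0.04],
  [0,-120,30,0.08],
  [-1,-170,30,0.12],
  [-2,-220,30,0.15],
  [-3,-265,10,0.167],
  [-3,-285,-20,0.167],
  [-3,-287,-40,0.167],
  [-3,-287,-55,0.167],
  [-3,-287,-60,0.167],
  [-3,-287,-60,0.167],
])

```text
time: 22.2
ee_pos: [0.4995, -0.3382, 0.0206]
ee_rot: [0.73, -0.683, -0.0, -0.0]
ft_force: [0.5, 0.9, -2.3]
finger_gap: 0.0168
```

Run:
```python
from h import *
s=env.state(); print(s["time"],s["ee_pos"],2*np.arctan2(-s["ee_rot"][1],-s["ee_rot"][0]),s["ft_force"])
ci,im,d=snap("wrist","w18")
```

```text
22.2 [ 0.49950099 -0.33821487  0.0205686 ] 4.779278902240275 [ 0.47222608  0.85905152 -2.30053323]
```

View pics/w18.png

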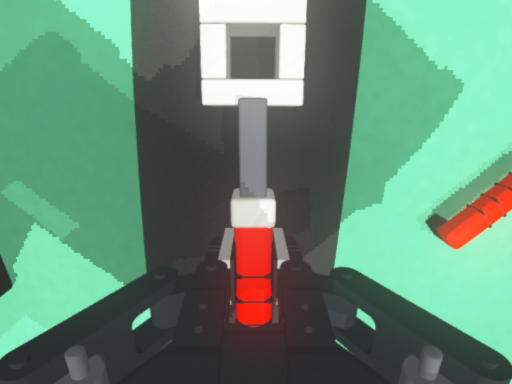

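Emit:
jog_arm([
  [0,0,-3,0],
  [0,0,-5,0],
  [0,0,-6.5,0],
  [0,0,-6.5,0],
  [0,0,-6.5,0],
])

```text
time: 22.88
ee_pos: [0.4993, -0.339, 0.014]
ee_rot: [0.73, -0.683, 0.0, -0.0]
ft_force: [-0.3, 0.5, -2.7]
finger_gap: 0.0165
```

Emit:
jog_arm([
  [0,0,0,0],
  [0,0,0,0],
  [0,0,0,0],
  [0,0,0,0],
  [0,0,0,0],
  [0,0,0,0],
], gripper=80)

```text
time: 23.62
ee_pos: [0.4992, -0.3389, 0.0139]
ee_rot: [0.73, -0.683, 0.0, -0.0]
ft_force: [-0.0, -0.3, 0.3]
finger_gap: 0.0799
```

Emit:
jog_arm([
  [0,0,20,0],
  [0,0,60,0],
  [0,0,110,0],
  [0,0,170,0],
  [0,0,180,0],
  [0,0,180,0],
])

```text
time: 24.38
ee_pos: [0.4995, -0.3392, 0.1956]
ee_rot: [0.73, -0.683, 0.001, -0.0]
ft_force: [0.4, 0.3, -0.4]
finger_gap: 0.0803
```

Run:
```python
from h import *
s=env.state(); print(s["time"],s["ee_pos"],s["ft_force"])
ci,im,d=snap("wrist","w19"); snap("top","t19"); crop("t19",100,120,410,300,2.5,"c22")
for u,v in [(232,110),(272,110),(252,90)]:
    print(atd(ci,u,v,d[v,u]).round(4))
```

```text
24.375 [ 0.49953866 -0.33920724  0.19562973] [ 0.35533045  0.3010893  -0.41131184]
[ 0.568  -0.3112  0.0056]
[ 0.571  -0.3561  0.0049]
[ 0.5911 -0.3322  0.0047]
```

View pics/w19.png

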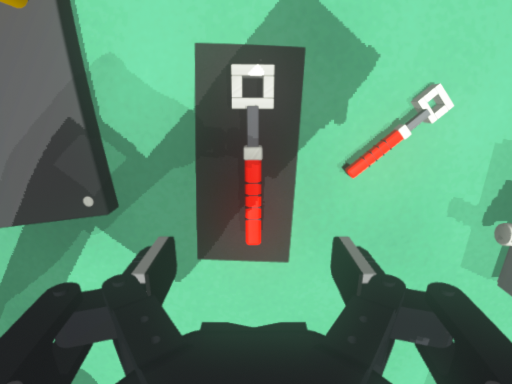

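View pics/c22.png

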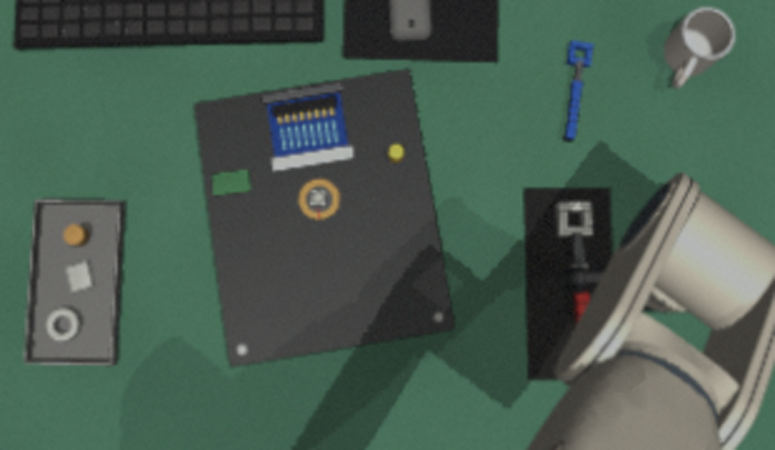

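The wrench lies flat on its mat (head at about (253, 87) in the wrist picture), the fingers are clear of it, and the bystanders stand where they were. I'm handing in.

Run:
```python
from h import *
ci,im,d=load("w19"); print(onz(ci,252.5,87,.028).round(4), d[68,240], atd(ci,237,85,d[85,237]).round(4))
print(env.hand_in())
```

```text
[ 0.5926 -0.3327  0.028 ] 0.28578123 [ 0.5934 -0.3167  0.0297]
the job is handed in; nothing more can be done
None
```

I took the red-handled click wrench off its mat, fitted it over the clamp screw and turned it clockwise until it clicked. I then backed it off, laid it on its mat, let go and handed the job in at about 24 s of the 67 s allowed. The hand-in gives no verdict.

- **Fit:** the socket was down on the stage, with the head top measured at 54.6 mm against 54 mm expected.
- **Click:** the torque rose to about 1.0 N m, then the handle swung ahead of the head and the torque fell to about 0.5 N m. My first reading of the swing was only about 0.03 rad, right at the limit. I went 0.03 rad further within the free swing, where it read about 0.06 to 0.07 rad while the screw did not turn on.
- **Tightness:** a close, averaged picture after lifting off put the screw mark 0.133 to 0.137 rad past the collar mark, about 2.0 mm (1.2 to 2.7 mm is allowed). An earlier, coarser picture disagreed, giving roughly 1.2 to 1.9 mm depending on how I read it; I trusted the closer one.
- **Wrench:** the head is at about (0.593, -0.333) m, well inside the mat. It lies flat with the fingers open and the gripper raised about 180 mm clear.
- **Bystanders:** they looked unmoved in the top picture; I did not measure them.

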